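# Pin the tote dolly's wheel

## Robot

A 6-joint arm with a two-finger parallel gripper is mounted at the origin on the work surface. World frame = base frame: x ahead of the robot, y to its left, z up, the work surface at z = 0. Lengths are in mm, angles in rad, forces in N, time in s.
With the tool pointing down it reaches from about 225 to 875 mm from the base axis. Payload 3.4 kg.
Tool frame: the origin (TCP) lies on the mounting face of the last link; the fingertips stand 173 mm ahead of it and the grasp point (between the pads) lies 155 mm ahead of it (manip.tip_reach is the distance from the TCP to the fingertips, in mm); z points along the fingers, y is the direction in which the jaws open and shut (so a half turn about z gives the same grasp; the last joint's range is limited). The gripper opens to 85 mm and grips with 20 to 120 N. Pads are 22 mm wide; open, the fingers measure 114 mm over their backs; the gripper's body (76 mm by 85 mm) begins 54 mm behind the grasp point. The pads swing forward as they close: fully open they stand 13 mm farther back than shut.
Start: joints at [-1.324, 0.276, 1.505, -0, 1.361, -0.121], TCP at [206.746, -536.564, 404.728] pointing down, gripper open.
Joint ranges: [-2.89, 2.89], [-0.75, 2.08], [0.22, 2.7], [-1.18, 4.32], [0.11, 2.71], [-2.7, 2.7]. Speed limits (rad/s): [2.57, 2.57, 3.14, 3.14, 3.14, 3.14].

## Interface

Orientations are given as a unit quaternion [x, y, z, w].
In Python, from workcell import telemetry, viewer, manip, nets gives the robot as it stands. The module is installed in compiled form; this text tells all that it offers.
- The arm moves only by the tool move_arm, never from a script. Its argument "series" is a list of rows, each a list of 3 entries, a list of its own where there are three numbers: the shift along the tool's x, y, z in mm, then the turn, a rotation vector about the tool's x, y, z in rad, then the finger opening in mm, from 0 to 85.4. A call has 1 to 20 rows; each row shifts and turns the commanded pose from where the row before left it, along the tool's axes as they then stand; what a row does not reach is not made up. A row lasts 1/10 s, in which the tool goes at most 50 mm and 8.59 degrees, less where a joint would pass 70% of its speed; a pose out of reach is approached as far as the arm can. A call with a gripper value outside its range is refused whole. The fingers move at their own pace and stop on an object; "squeeze" is the grip in N (left out, the last holds). Time passes only in rows, so rows that do not move let the fingers close. It gives the time, the measured TCP pose, the force and the opening at its end, in the units of the state.
- telemetry.read_state(): the state, without advancing time (a new reading comes with each control period).
- viewer.snapshot(name): name is "scene" or "top" or "wrist"; returns (picture, depth): 400x640x3 uint8, blue, green, red; 400x640 float32, mm along the optical axis (not along the pixel's ray), 0 where there is no reading.
- viewer.camera_params(name): a dict with "camera_matrix" (3x3 intrinsics, pixels), "origin" and "attitude" of the camera in the world. Camera axes: x right, y down, z forward; pixel columns grow to the right and rows downward; lengths in mm; the calibration is good to about 2 mm. A picture is of the moment at which its call begins: read the wrist's pose just before it. camera_params takes no time and is no camera call; for the wrist camera it gives the pose at the moment of the call.
- manip.close_job(): hands the job in, once; it reports no verdict.
Trained networks look in the newest picture that a camera, given by its name, has taken for a name from the list of things; names that differ only in an ending like _2 or _b are one class to them, and where a whole thing is asked for, a point or a joint stands for the part that bears it (a point fixed in the world has none). Each returns a list of dicts, best first, with "confidence" (0 to 1); they miss things now and then, are a little off and sometimes report something else, mostly with a low value. They report only what shows in the picture. A call takes as long as a camera call. They do not tell look-alikes from the thing itself.
- nets.find_in(camera, name): "box" ([left, top, right, bottom] in pixels, round what is visible of it).
- nets.silhouettes(camera, name): "mask" (400x640 bool, what is visible of it) and "box" ([left, top, right, bottom] in pixels, round what is visible of it).
The state is a dict: "time_s": time; "joint_pos": joint angles; "qvel": joint speeds; "joint_torque": joint torques, N m; "position": TCP position; "eef_rot": TCP orientation; "contact_force": force on the tool from outside, world axes, zero at the start; "moment": the same for the moment, N m; "width": finger opening in mm.
Only numpy, scipy, OpenCV 4.12 (cv2) and the standard library are available. Lean on these libraries where they do the work, as an engineer would, in place of code of your own. Each camera call takes 0.05 s, during which the arm holds its last target.

## Task

The wheel and washer are back on the upturned tote dolly and need locking on. Take the lynch pin (the one with the wire loop) out of the wooden block, feel it down through the cross hole in the bare axle end, loop on the outer side, until its head is fully home on the axle, then swing the sprung loop down over the end of the axle until it snaps shut underneath. Do it gently, never pressing on the dolly with more than about 4 kg, and leave the other things on the bench where they are.

Things in the scene. Friction and masses are not known exactly. Their poses are not given: they have to be found in the camera images.
- pin_head (a point): Centre of the head of the steel lynch pin, the only one of the three in the wooden block with a wire loop. The head is a block 14 (x) x 16 (y) x 26 mm (z); x points to the open loop, z up along the pin. Its x faces are bare. From its y faces the loop's pivot wires stick out, reaching 19 mm either side of the pin, 3 to 7 mm above the head's underside; above them the y faces are bare.
- lynch_pin: The same pin: origin on its axis at the underside of the head (which rests on the block's top at the start), same axes. Below the head the round shank is 10 mm thick and reaches down 42 mm, the last 3 mm tapering to an 8 mm tip. About 90 g in all.
- loop (a joint): The loop's angle on the head, rad: 0 open (straight out along the pin's +x), growing as it swings down towards the tip; 1.38 shut (the bar lies against the shank below the axle). Over-centre spring: it stays open by itself, must be pushed with about 2 N at the bar until 0.6, and beyond that snaps shut by itself (0.3 s) and holds.
- loop_bar (a point): Middle of the loop's far bar. The loop is a flat frame of 4 mm wire, 38 mm from pivot to bar and 30 mm wide inside, to straddle the axle; the bar's straight part is 20 mm long. It pivots about the pin's y axis, 5 mm above the underside of the head, and moves down as it shuts.
- hole_place (a point): A point fixed to the dolly: where the upper mouth of the axle's cross hole lies, 95 mm above the bench, when the axle is centred and upright. x points along the axle outwards (off its bare end), z up. The axle floats: the real hole is up to 8 mm in or out of this along x and leans up to 0.12 rad about x. It turns stiffly (0.08 N m) in its brackets and slides only above 20 N.
- axle_line (a point): On the axis of the 25 mm axle, 10 mm straight below hole_place (fixed to the dolly like it). The axle's own position is not given, only seen or felt. At its bare end, which lies 18 mm outwards of the hole, it has top and bottom flats 20 mm apart, 30 mm long; the 11.5 mm hole runs through them. Free space outside the end. Inwards of hole_place: a 40 mm washer (17 mm away), the hub (from 20 mm), the tyre (from 32 mm).
- dolly: Tote dolly lying upside down, fixed: plywood deck 450 x 380 x 18 mm face down, a 25 mm axle across one end with two 125 mm wheels, two swivel castors at the other, everything under 150 mm high. Origin on the bench straight below hole_place; the bare axle end points along -y, the deck lies to +y.
- block: Wooden block 200 (x) x 60 (y) x 50 mm high, fixed, with three 14 mm holes 62 mm apart along x; origin under its centre. The lynch pin, a plain clevis pin and a bolt stand in them, in any order.
- clevis_pin_head (a point): Centre of the round flat head (20 mm wide, 6 mm high) of the plain clevis pin in the block; leave it.
- hex_bolt_head (a point): Centre of the hexagon head (19 mm wide, 7 mm high) of the bolt in the block; leave it.
- washer_mid (a point): Centre of a spare steel washer lying on the bench, 40 mm wide, 4 mm thick; leave it.
- soup_tin_mid (a point): Middle of a food tin, 66 mm wide, 100 mm high; leave it.
- bean_tin_mid (a point): Middle of a food tin, 74 mm wide, 110 mm high; leave it.
- wrench_grip (a point): Handle of a 190 mm wrench lying flat; leave it.
- mallet_grip (a point): Handle of a 300 mm mallet lying flat; leave it.
- mug_mid (a point): Middle of a white mug, 80 mm wide, 95 mm high; leave it.
- tape_measure_mid (a point): Middle of a tape measure, 70 x 40 x 62 mm; leave it.
There are look-alikes about, which are no part of the job. Leave any purple look-alike of the lynch_pin alone.

How it is judged:
By the outcome, as a careful person would: the job done as asked, in the order asked, and still so for the second after the job is handed in, with the robot touching nothing.
It also fails if it takes over 67 s, if anything falls off the work surface, if the arm or the gripper's body presses on something with over 40 N, if the wrist force passes 120 N, or if a joint passes its speed limit or range.

## Working session

There is one attempt and no reset: what is moved stays moved. The work goes in short steps, Python scripts to look and compute and a tool call to move; the robot and the scene stay as the last step left them, time stands still between calls to the robot, and variables do not carry over. Pictures are saved under pics/ and viewed, and the job is handed in when it is done.

Besides the shell and the picture viewer there is one more tool, called in YAML: its name, and indented under it one key for each argument. move_arm: Moves the arm, as the interface text tells. Its arguments: {"type":"object","properties":{"series":{"type":"array"},"squeeze":{"type":"number"}},"required":["series"]}

```bash
mkdir -p pics; cat > h.py <<'E'
import numpy as np, cv2
from scipy.spatial.transform import Rotation as R
from workcell import telemetry, viewer, manip, nets
def cam(n):
    p=viewer.camera_params(n); K=np.array(p["camera_matrix"]); o=np.array(p["origin"]); a=np.array(p["attitude"])
    Rm=R.from_quat(a).as_matrix() if a.size==4 else a
    return K,o,Rm
def px2w(c,u,v,d):
    K,o,Rm=c
    u=np.asarray(u,float);v=np.asarray(v,float);d=np.asarray(d,float)
    p=np.stack([(u-K[0,2])/K[0,0]*d,(v-K[1,2])/K[1,1]*d,d],-1)
    return p@Rm.T+o
def w2px(c,P):
    K,o,Rm=c
    q=(np.asarray(P,float)-o)@Rm
    return np.stack([q[...,0]/q[...,2]*K[0,0]+K[0,2],q[...,1]/q[...,2]*K[1,1]+K[1,2]],-1)
E
python3 - <<'E'
from h import *
for n in ("scene","top","wrist"):
    im,d=viewer.snapshot(n); cv2.imwrite(f"pics/{n}0.png",im); np.savez(f"{n}0.npz",im=im,d=d)
    p=viewer.camera_params(n); print(n,p)
    print(d.min(),d.max())
s=telemetry.read_state(); print(s)
E
```

```text
scene {'camera_matrix': array([[394.13537813,   0.        , 320.83663606],
       [  0.        , 394.13537813, 200.67271425],
       [  0.        ,   0.        ,   1.        ]]), 'origin': array([ 958.94297339, -351.76801308,  734.57429709]), 'attitude': array([ 0.7554205 ,  0.5768996 , -0.18917534, -0.24645369])}
0.0 2959.091
top {'camera_matrix': array([[514.68005774,   0.        , 321.19836678],
       [  0.        , 514.68005774, 194.68656535],
       [  0.        ,   0.        ,   1.        ]]), 'origin': array([ 459.74545342, -245.99105451, 1046.7691192 ]), 'attitude': array([-0.69799551,  0.71578835, -0.01363364,  0.0162304 ])}
0.0 1072.9349
wrist {'camera_matrix': array([[293.79439812,   0.        , 318.68725826],
       [  0.        , 293.79439812, 197.710549  ],
       [  0.        ,   0.        ,   1.        ]]), 'origin': array([ 276.12946673, -509.77425205,  373.18893813]), 'attitude': array([ 0.81540439, -0.55984961, -0.08416356,  0.12083291])}
0.0 1492.8446
{'time_s': 0.15, 'joint_pos': array([-1.32401018e+00,  2.76452391e-01,  1.50582031e+00,  7.35867523e-06,
        1.36072277e+00, -1.20967438e-01]), 'qvel': array([-6.02235591e-04, -6.33322403e-05, -3.78056715e-03, -1.33373426e-03,
       -2.94297979e-04, -1.05708540e-03]), 'joint_torque': array([ 1.14306938e-03, -4.17144549e+01, -2.46034724e+01, -4.00991257e-04,
        7.63742777e-03, -9.13104259e-07]), 'position': array([ 206.70099548, -536.40255474,  404.04552298]), 'eef_rot': array([ 9.83142140e-01,  1.82841572e-01, -4.05052959e-05, -7.00247743e-04]), 'contact_force': array([-0.50241718, -0.4567753 , -0.12316838]), 'moment': array([-0.03989942, -0.02518479, -0.04501534]), 'width': 85.2065040008337}
```

View pics/scene0.png

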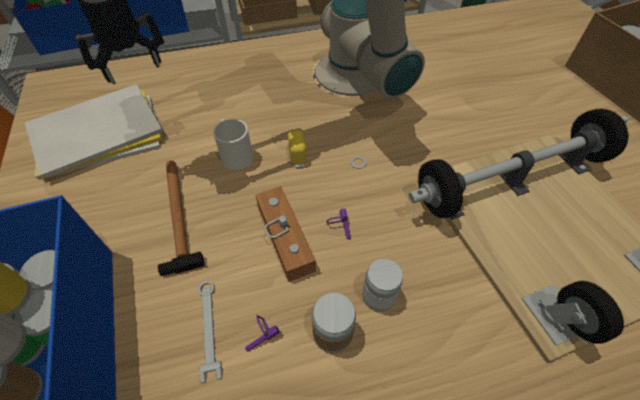

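View pics/top0.png

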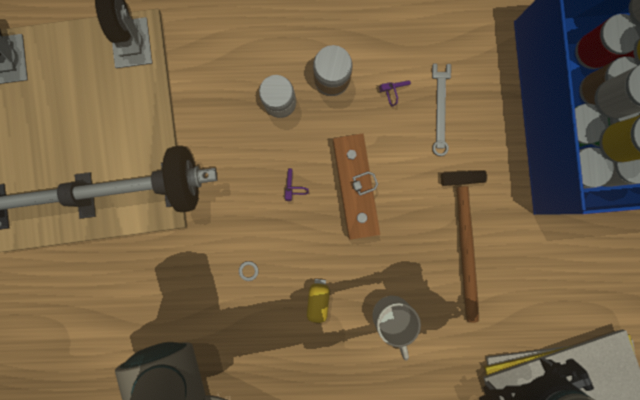

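View pics/wrist0.png

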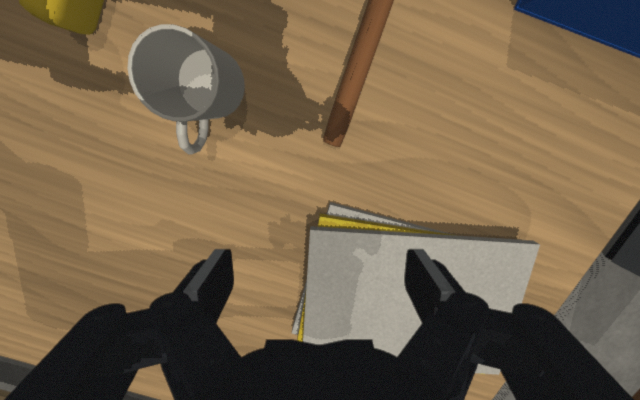

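The lynch pin is the steel one in the middle hole of the block: scene (278,225), top (360,184). Look-alikes to avoid are the two purple pins on the bench, at scene (342,220) and (263,335), or top (292,187) and (394,90). The clevis pin and bolt heads at top (352,154) and (362,218) could also be confused with it. I'll check close crops and measure.

```bash
python3 - <<'E'
from h import *
im=np.load("top0.npz")["im"]; d=np.load("top0.npz")["d"]
a=cv2.resize(im[125:250,320:400],None,fx=4.8,fy=4.8,interpolation=cv2.INTER_CUBIC)
b=cv2.resize(im[125:250,150:230],None,fx=4.8,fy=4.8,interpolation=cv2.INTER_CUBIC)
cv2.imwrite("pics/crop1.png",np.hstack([a,b]))
for c in ("top","scene"):
    viewer.snapshot(c)
    for n in ("pin_head","lynch_pin","loop_bar","hole_place","axle_line","block","clevis_pin_head","hex_bolt_head"):
        try:
            r=nets.find_in(c,n); print(c,n,[(np.round(x["box"],1).tolist(),round(x["confidence"],2)) for x in r][:4])
        except Exception as e: print(c,n,e)
ct=cam("top"); 
v,u=np.mgrid[125:250,320:400]
P=px2w(ct,u,v,d[125:250,320:400])
for z0,z1 in((40,60),(60,90)):
    m=(P[...,2]>z0)&(P[...,2]<z1)&(d[125:250,320:400]>0); print(z0,m.sum(),P[m].mean(0),P[m].min(0),P[m].max(0))
m=(P[...,2]>40)&(P[...,2]<60)
uv=np.stack([u[m],v[m]],-1).astype(np.float32)
r=cv2.minAreaRect(P[m][:,:2].astype(np.float32)); print(r)
E
```

```text
top pin_head [([382.5, 79.4, 412.7, 108.3], 0.78), ([351.7, 166.3, 379.6, 194.5], 0.65), ([287.3, 170.5, 304.5, 200.8], 0.62)]
top lynch_pin [([285.5, 167.3, 296.8, 200.8], 0.73), ([355.0, 171.6, 377.8, 194.3], 0.69), ([379.8, 80.7, 409.5, 103.3], 0.68)]
top loop_bar [([305.9, 189.4, 306.2, 194.1], 0.58), ([354.3, 171.4, 378.9, 193.6], 0.57)]
top hole_place [([0.0, 168.5, 217.2, 220.1], 0.63)]
top axle_line [([0.0, 170.5, 216.0, 219.1], 0.57), ([236.6, 258.3, 258.8, 281.3], 0.32)]
top block [([333.9, 133.4, 383.1, 239.2], 0.87), ([0.0, 171.7, 217.0, 218.3], 0.59)]
top clevis_pin_head [([357.4, 212.8, 366.2, 224.4], 0.51)]
top hex_bolt_head [([353.9, 170.1, 377.1, 195.0], 0.47), ([344.0, 150.8, 357.2, 158.5], 0.42)]
scene pin_head [([410.5, 107.4, 639.9, 360.8], 0.71), ([265.0, 214.2, 287.5, 232.3], 0.62), ([246.0, 314.3, 277.2, 349.9], 0.62), ([325.6, 210.6, 348.0, 236.3], 0.45)]
scene lynch_pin [([245.8, 312.1, 277.1, 351.4], 0.92), ([275.6, 216.0, 289.5, 234.4], 0.7)]
scene loop_bar [([260.3, 216.8, 288.4, 235.7], 0.55), ([335.6, 214.6, 342.1, 219.3], 0.37)]
scene hole_place [([407.7, 116.4, 628.0, 202.8], 0.78), ([312.1, 292.2, 356.1, 354.7], 0.27)]
scene axle_line [([406.9, 115.8, 629.2, 202.3], 0.63)]
scene block [([407.4, 107.3, 639.1, 363.2], 0.18)]
scene clevis_pin_head [([270.0, 198.0, 276.0, 204.4], 0.61), ([360.1, 256.6, 404.2, 314.0], 0.59), ([159.6, 159.2, 205.0, 273.8], 0.42)]
scene hex_bolt_head [([289.0, 243.2, 297.4, 254.6], 0.54)]
40 3178 [ 517.38870564 -312.04933354   50.30374751] [ 414.82035332 -354.72727505   40.13303618] [ 620.22021367 -268.62898265   59.66806426]
60 70 [ 519.42691679 -311.49456654   73.44867368] [ 506.78253135 -324.12981154   60.07604168] [ 580.06174956 -303.79695051   78.56878461]
((518.3950805664062, -316.65093994140625), (200.02301025390625, 70.12498474121094), 7.8325958251953125)
```

View pics/crop1.png

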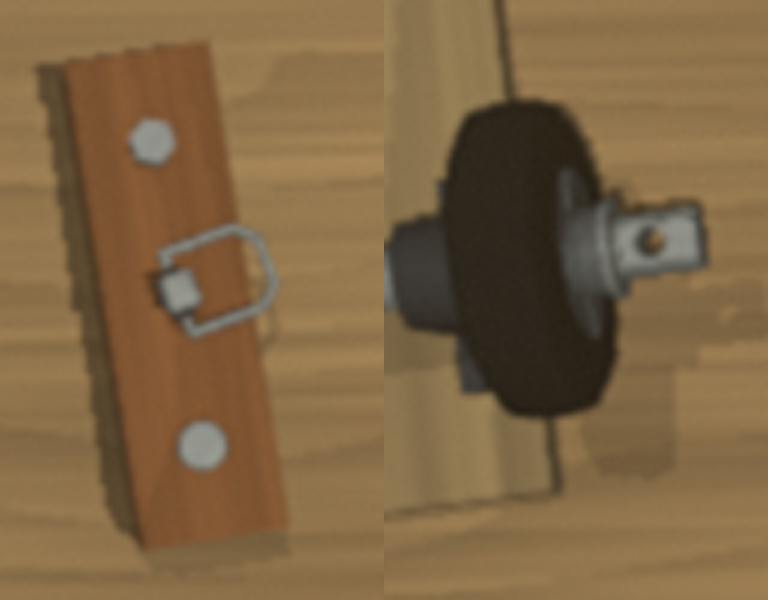

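The crop confirms the choice. The pin head is at top (357.5,185.4) with its loop opening right and slightly up. The hole shows at top (206,175) in the axle flat. Next I'll turn these into world positions.

```bash
cat >> h.py <<'E'
def tool():
    s=telemetry.read_state(); return np.array(s["position"]),R.from_quat(s["eef_rot"]),s
def rel(Pt,zdir,ydir):
    """tool-frame shift and rotvec to put TCP at Pt with tool z=zdir, y near ydir"""
    p,r,s=tool()
    z=np.array(zdir,float);z/=np.linalg.norm(z);y=np.array(ydir,float);y-=z*(y@z);y/=np.linalg.norm(y)
    T=R.from_matrix(np.stack([np.cross(y,z),y,z],1))
    return r.inv().apply(np.array(Pt)-p),(r.inv()*T).as_rotvec()
E
python3 - <<'E'
from h import *
p,r,s=tool(); K,o,Rm=cam("wrist")
print("cam in tool",r.inv().apply(o-p)); print("cam axes in tool (cols)\n",(r.inv().as_matrix()@Rm).round(3)); print("tool axes\n",r.as_matrix().round(3)); print(manip.tip_reach)
ct=cam("top")
def onz(c,u,v,z):
    K,o,Rm=c; dd=Rm@np.array([(u-K[0,2])/K[0,0],(v-K[1,2])/K[1,1],1]); return o+dd*(z-o[2])/dd[2]
def crop(u,v): return (320+u/4.8-.4,125+v/4.8-.4)
for n,uv,z in (("head",(180,290),76),("L1",(165,257),55),("L2",(193,330),55),("bar1",(262,250),55),("bar2",(275,280),55),("bar3",(262,308),55),("c1",(238,228),55),("bolt",(152,142),57),("clev",(202,445),56)):
    print(n,onz(ct,*crop(*uv),z).round(1))
d=np.load("top0.npz")["d"]
for n,uv in (("hole",(653-384,240)),("end1",(703-384,205)),("end2",(703-384,268)),("in1",(615-384,207)),("in2",(620-384,270))):
    u,v=crop(*uv);u-=170; print(n,onz(ct,u,v,95).round(1))
# axle pts
v,u=np.mgrid[150:215,0:230]; P=px2w(ct,u,v,d[150:215,0:230])
m=(P[...,2]>90)&(P[...,2]<102)&(u<150)|((P[...,2]>88)&(P[...,2]<101)&(u>200))
for a,b in((0,55),(95,150),(195,206),(206,216)):
    mm=m&(u>=a)&(u<b); print(a,P[mm].mean(0).round(1),mm.sum())
E
```

```text
cam in tool [74.34745957  0.15471849 30.84742392]
cam axes in tool (cols)
 [[-0.001 -0.957 -0.291]
 [ 1.    -0.    -0.001]
 [ 0.001 -0.291  0.957]]
tool axes
 [[ 0.933  0.36   0.   ]
 [ 0.36  -0.933 -0.   ]
 [-0.     0.    -1.   ]]
173.4
head [ 517.4 -311.2   76. ]
L1 [ 532.1 -306.9   55. ]
L2 [ 502.4 -317.4   55. ]
bar1 [ 533.9 -346.    55. ]
bar2 [ 521.7 -350.9   55. ]
bar3 [ 510.5 -345.3   55. ]
c1 [ 543.  -336.6   55. ]
bolt [ 578.4 -302.9   57. ]
clev [ 456.2 -319.6   56. ]
hole [542.7 -29.6  95. ]
end1 [555.8 -49.1  95. ]
end2 [531.4 -48.7  95. ]
in1 [555.9 -15.1  95. ]
in2 [531.4 -16.6  95. ]
0 [506.1 302.2  95.4] 651
95 [525.2 126.2  95.4] 650
195 [541.1 -23.8  93.7] 54
206 [542.8 -38.8  93.8] 113
```

move_arm:
  series:
    - [[0, 0, 0], [0, 0, -0.14], 85]
    - [[0, 0, 0], [0, 0, -0.14], 85]
    - [[0, 0, 0], [0, 0, -0.14], 85]
    - [[0, 0, 0], [0, 0, -0.14], 85]
    - [[0, 0, 0], [0, 0, -0.14], 85]
    - [[0, 0, 0], [0, 0, -0.14], 85]
    - [[0, 0, 0], [0, 0, -0.14], 85]
    - [[0, 0, 0], [0, 0, -0.14], 85]
    - [[0, 0, 0], [0, 0, -0.14], 85]
    - [[0, 0, 0], [0, 0, -0.14], 85]
    - [[0, 0, 0], [0, 0, -0.14], 85]

```text
time_s: 2.15
position: [206.7, -536.6, 404.7]
eef_rot: [0.576, 0.817, -0.0, 0.0]
contact_force: [-0.3, 0.5, -0.6]
width: 85.4
```

```bash
python3 - <<'E'
from h import *
print(rel([516,-312,330],[0,0,-1],[0.943,0.333,0]))
E
```

```text
(array([107.57907608, 366.74859319,  74.7147289 ]), array([6.89253924e-06, 7.65817762e-05, 3.27549434e-03]))
```

move_arm:
  series:
    - [[10.8, 36.7, 7.5], [0, 0, 0], 50]
    - [[10.8, 36.7, 7.5], [0, 0, 0], 50]
    - [[10.8, 36.7, 7.5], [0, 0, 0], 50]
    - [[10.8, 36.7, 7.5], [0, 0, 0], 50]
    - [[10.8, 36.7, 7.5], [0, 0, 0], 50]
    - [[10.8, 36.7, 7.5], [0, 0, 0], 50]
    - [[10.8, 36.7, 7.5], [0, 0, 0], 50]
    - [[10.8, 36.7, 7.5], [0, 0, 0], 50]
    - [[10.8, 36.7, 7.5], [0, 0, 0], 50]
    - [[10.8, 36.7, 7.5], [0, 0, 0], 50]
    - [[0, 0, 0], [0, 0, 0], 50]
    - [[0, 0, 0], [0, 0, 0], 50]

```text
time_s: 3.35
position: [517.8, -312.8, 329.3]
eef_rot: [0.578, 0.816, -0.0, -0.0]
contact_force: [0.2, -0.1, -0.6]
width: 50.1
```

```bash
python3 - <<'E'
from h import *
p,r,s=tool(); c=cam("wrist"); im,d=viewer.snapshot("wrist"); np.savez("w1.npz",im=im,d=d,K=c[0],o=c[1],R=c[2])
print(p,s["width"],s["joint_pos"])
cv2.imwrite("pics/w1.png",im)
uv=w2px(c,[517.4,-311.2,70]); print(uv)
x,y=map(int,uv); print(uv)
cv2.imwrite("pics/w1c.png",cv2.resize(im[y-70:y+60,x-80:x+80],None,fx=4.6,fy=4.6,interpolation=cv2.INTER_CUBIC)); print(x-80,y-70)
print(nets.find_in("wrist","pin_head"))
E
```

```text
[ 517.80948296 -312.7816106   329.32629489] 50.08124814693873 [-6.58125866e-01  3.69743093e-01  1.55743047e+00 -8.00983740e-04
  1.21525094e+00 -9.96896481e-01]
[319.19858313 201.42778818]
[319.19858313 201.42778818]
239 131
[{'box': [341.5, 22.1, 411.2, 89.3], 'confidence': 0.69}, {'box': [293.9, 186.8, 339.3, 237.3], 'confidence': 0.56}, {'box': [431.0, 292.1, 445.4, 291.6], 'confidence': 0.52}]
```

View pics/w1.png

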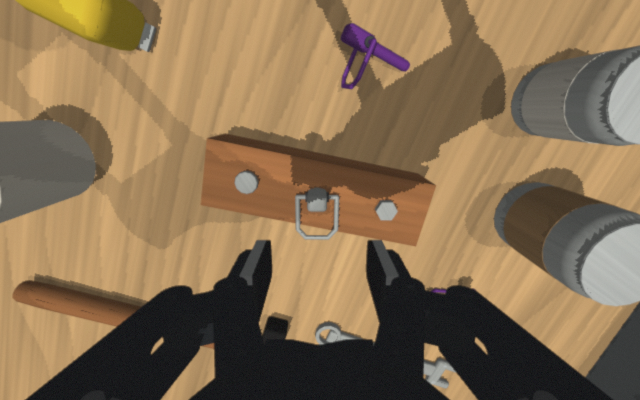

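View pics/w1c.png

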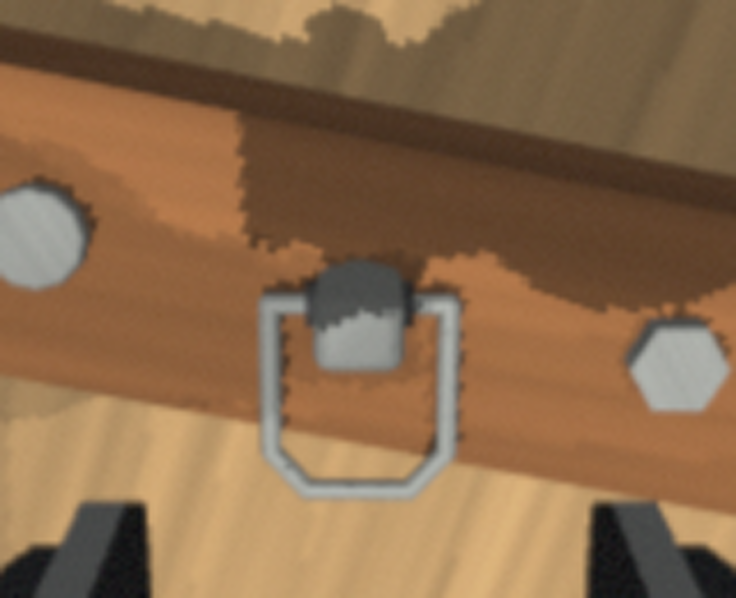

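```bash
python3 - <<'E'
from h import *
f=np.load("w1.npz"); c=(f["K"],f["o"],f["R"]); d=f["d"]
p,r,s=tool()
def onz(u,v,z):
    K,o,Rm=c; dd=Rm@np.array([(u-K[0,2])/K[0,0],(v-K[1,2])/K[1,1],1]); return o+dd*(z-o[2])/dd[2]
px=lambda u,v:(239+u/4.6-.4,131+v/4.6-.4)
t=lambda P:(P.round(1),r.inv().apply(P-p).round(1))
for n,uv,z in (("pivL",(270,303),55),("pivR",(452,303),55),("barmid",(360,490),55),("headTL",(315,370),76),("headTR",(403,370),76)):
    print(n,t(onz(*px(*uv),z)))
v,u=np.mgrid[185:245,290:345]; P=px2w(c,u,v,d[185:245,290:345])
m=(P[...,2]>70)&(P[...,2]<84); q=r.inv().apply(P[m]-p); print("top",m.sum(),P[m].mean(0),q.mean(0),q.min(0),q.max(0))
m=(P[...,2]>53)&(P[...,2]<60); q=r.inv().apply(P[m]-p); print("loop",m.sum(),P[m].mean(0),q.mean(0),q.min(0),q.max(0))
m=(P[...,2]>45)&(P[...,2]<53); print("block top z",np.median(P[m][:,2]))
E
```

```text
pivL (array([ 499.6, -317.7,   55. ]), array([  2.1, -17.4, 274.9]))
pivR (array([ 531.9, -306.4,   55. ]), array([  2.2,  16.9, 274.9]))
barmid (array([ 528.3, -348.3,   55. ]), array([-36.2,  -0.4, 274.9]))
headTL (array([ 510.3, -320.3,   76. ]), array([ -3.8,  -8.2, 253.9]))
headTR (array([ 524.8, -315.2,   76. ]), array([ -3.8,   7.2, 253.9]))
top 327 [ 515.05564614 -310.85634266   75.04527596] [  3.51026479  -0.53256547 254.8547553 ] [ -3.63193014  -8.29888312 252.53340517] [  9.73340868   7.07523052 259.83009219]
loop 637 [ 521.01304849 -327.48555444   56.47075983] [-14.14376834  -0.38969909 273.4383147 ] [-36.93911743 -19.56753709 269.91751461] [  9.72298048  18.31776097 276.78036673]
block top z 49.818467463433606
```

move_arm:
  series:
    - [[2.5, -0.4, 20], [0, 0, 0], 36]
    - [[0, 0, 20], [0, 0, 0], 36]
    - [[0, 0, 20], [0, 0, 0], 36]
    - [[0, 0, 16], [0, 0, 0], 36]
    - [[0, 0, 10], [0, 0, 0], 36]
    - [[0, 0, 5], [0, 0, 0], 36]
    - [[0, 0, 5], [0, 0, 0], 36]
    - [[0, 0, 0], [0, 0, 0], 36]
    - [[0, 0, 0], [0, 0, 0], 36]
  squeeze: 30

```text
time_s: 4.35
position: [516.3, -311.3, 234.3]
eef_rot: [0.579, 0.816, -0.0, 0.001]
contact_force: [0.1, -0.4, 0.7]
width: 36.0
```

```bash
python3 - <<'E'
from h import *
im,d=viewer.snapshot("wrist"); cv2.imwrite("pics/w2.png",im); p,r,s=tool(); print(p,s["width"],s["contact_force"])
im,d=viewer.snapshot("scene"); cv2.imwrite("pics/s2.png",cv2.resize(im[140:290,200:370],None,fx=4,fy=4,interpolation=cv2.INTER_CUBIC))
E
```

```text
[ 516.42970078 -311.22862759  234.39102014] 35.54102145624765 [ 0.05789831  0.65628658 -0.08333936]
```

View pics/w2.png

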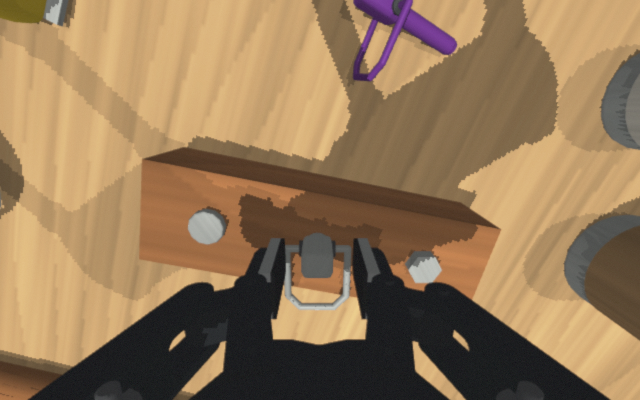

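View pics/s2.png

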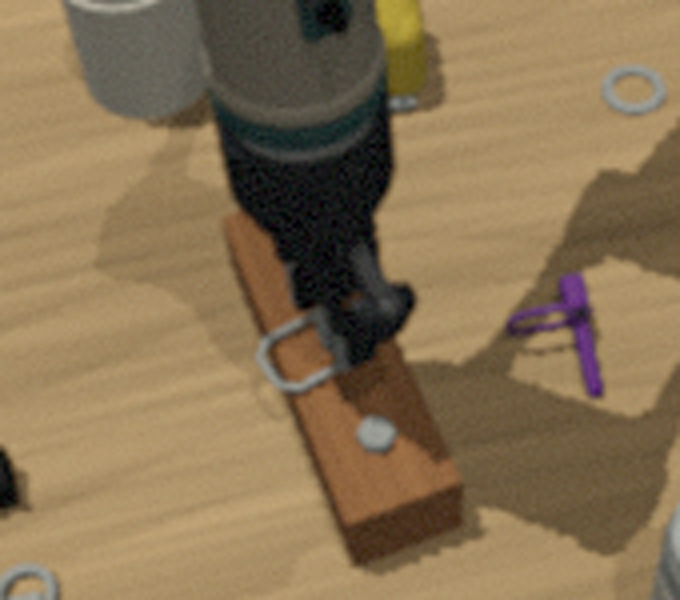

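move_arm:
  series:
    - [[0, 0, 1], [0, 0, 0], 10]
    - [[0, 0, 0], [0, 0, 0], 10]
    - [[0, 0, 0], [0, 0, 0], 10]
    - [[0, 0, 0], [0, 0, 0], 10]
    - [[0, 0, 0], [0, 0, 0], 10]
    - [[0, 0, 0], [0, 0, 0], 10]
    - [[0, 0, 0], [0, 0, 0], 10]
  squeeze: 45

```text
time_s: 5.15
position: [516.4, -311.1, 233.1]
eef_rot: [0.579, 0.816, 0.0, 0.0]
contact_force: [-0.7, 0.4, 5.3]
width: 14.8
```

move_arm:
  series:
    - [[0, 0, -2], [0, 0, 0], 10]
    - [[0, 0, -6], [0, 0, 0], 10]
    - [[0, 0, -15], [0, 0, 0], 10]
    - [[0, 0, -25], [0, 0, 0], 10]
    - [[0, 0, -35], [0, 0, 0], 10]
    - [[0, 0, -35], [0, 0, 0], 10]
    - [[0, 0, -25], [0, 0, 0], 10]
    - [[0, 0, 0], [0, 0, 0], 10]
    - [[0, 0, 0], [0, 0, 0], 10]

```text
time_s: 6.05
position: [515.9, -310.9, 375.4]
eef_rot: [0.579, 0.816, -0.0, -0.0]
contact_force: [-0.0, 0.8, -1.5]
width: 14.6
```

```bash
python3 - <<'E'
from h import *
c=cam("wrist");p,r,s=tool(); im,d=viewer.snapshot("wrist"); np.savez("w3.npz",im=im,d=d,K=c[0],o=c[1],R=c[2]);cv2.imwrite("pics/w3.png",cv2.resize(im[180:340,220:420],None,fx=4,fy=3.7,interpolation=cv2.INTER_CUBIC));  print(p,s["width"],s["contact_force"],s["moment"])
im,d=viewer.snapshot("scene"); cv2.imwrite("pics/s3.png",cv2.resize(im[90:240,200:370],None,fx=4,fy=4,interpolation=cv2.INTER_CUBIC))
v,u=np.mgrid[180:340,220:420]; P=r.inv().apply((px2w(c,u,v,np.load("w3.npz")["d"][180:340,220:420])-p).reshape(-1,3)).reshape(160,200,3)
m=(abs(P[...,1])<22)&(P[...,2]>150)&(P[...,2]<225)
np.save("P3.npy",P)
for a in range(150,225,4):
    k=m&(P[...,2]>=a)&(P[...,2]<a+4)
    if k.sum(): print(a,k.sum(),P[k].min(0).round(1),P[k].max(0).round(1))
E
```

```text
[ 515.9155621  -310.90766624  375.39181379] 14.598288249416482 [-0.04796598  0.77630826 -1.4772217 ] [ 0.01574703  0.01339278 -0.00586286]
150 284 [-11.  -21.2 150. ] [ 11.8  20.8 154. ]
154 731 [ -6.4 -21.  154. ] [ 11.9  20.6 158. ]
158 549 [-10.6 -20.9 158. ] [ 11.7  20.8 162. ]
162 285 [-10.2 -21.2 162. ] [ 11.9  20.2 166. ]
166 226 [  5.  -18.8 166. ] [ 11.6  19.4 169.9]
170 90 [  5.2 -10.7 170.1] [ 10.7   7.  174. ]
174 259 [-40.2  -9.9 174.1] [  7.1   9.5 177.9]
178 104 [-38.4  -9.3 178. ] [  6.9   9.  181.6]
182 7 [  4.1  -2.2 184.1] [  4.9   1.8 185.8]
186 34 [  2.5  -4.  186. ] [  4.8   3.6 190. ]
190 43 [  1.2  -4.7 190.1] [  4.6   4.3 194. ]
194 39 [  0.9  -4.8 194. ] [  4.6   4.4 197.9]
198 38 [  0.7  -4.9 198. ] [  5.    4.5 202. ]
202 35 [ -0.  -5. 202.] [  4.9   4.6 205.9]
206 34 [  1.5  -5.1 206.1] [  4.7   4.1 209.9]
210 30 [  1.1  -5.1 210.1] [  4.9   4.1 214. ]
214 32 [  0.7  -5.2 214.2] [  4.8   4.2 217.9]
218 28 [-1.000e-01 -5.400e+00  2.182e+02] [  4.5   4.3 221.8]
222 4 [  2.8  -4.  222.1] [  4.2   1.6 223. ]
```

View pics/w3.png

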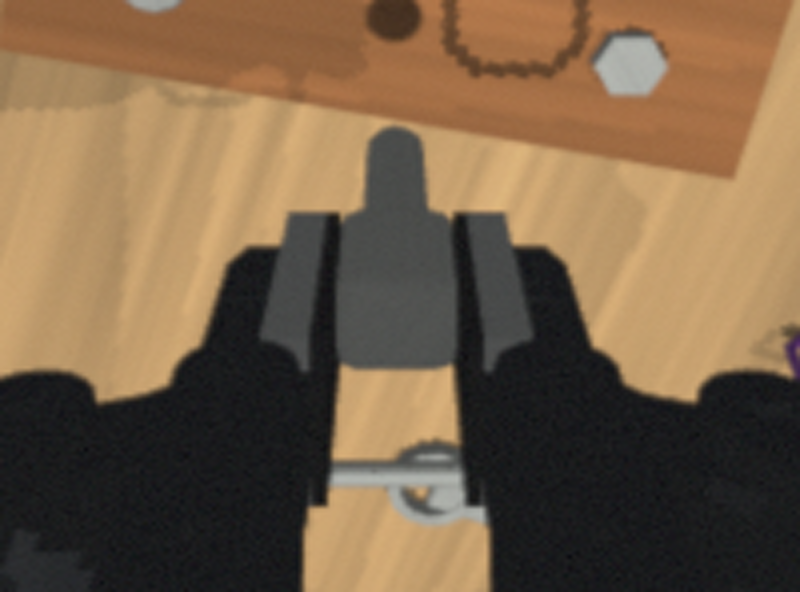

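View pics/s3.png

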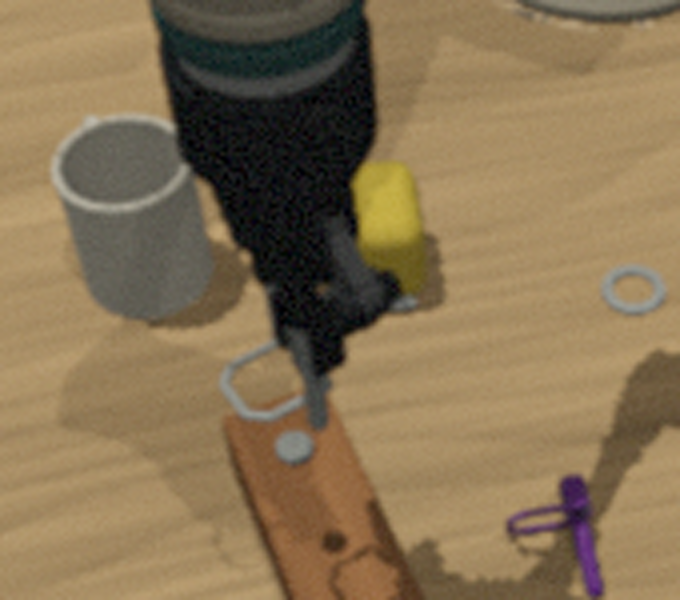

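The picture shows the pin held straight, with the shank from row 215 up to 190 and the loop open outward. The pin axis is at tool (0, -0.3), its underside about 182 and its tip about 224 from the TCP. Next I'll go to hover over the hole.

```bash
python3 - <<'E'
from h import *
print(rel([542.7,-33,366],[0,0,-1],[0.994,0.106,0]))
E
```

```text
(array([253.15646113, 117.36528159,   8.26241695]), array([-0.00253352, -0.00279434,  0.23071112]))
```

move_arm:
  series:
    - [[15, 7, 0], [0, 0, 0], 10]
    - [[30, 14, 0], [0, 0, 0], 10]
    - [[34, 16, 0], [0, 0, 0], 10]
    - [[34, 16, 0], [0, 0, 0], 10]
    - [[34, 16, 0], [0, 0, 0], 10]
    - [[34, 16, 0], [0, 0, 0], 10]
    - [[34, 16, 0], [0, 0, 0], 10]
    - [[25, 11, 0], [0, 0, 0], 10]
    - [[13, 5, 3], [0, 0, 0.06], 10]
    - [[0, 0, 3], [0, 0, 0.08], 10]
    - [[0, 0, 3], [0, 0, 0.09], 10]
    - [[0, 0, 0], [0, 0, 0], 10]
    - [[0, 0, 0], [0, 0, 0], 10]

```text
time_s: 7.45
position: [542.5, -32.9, 365.9]
eef_rot: [0.667, 0.745, -0.0, -0.001]
contact_force: [-0.3, 0.3, -1.3]
width: 14.7
```

```bash
python3 - <<'E'
from h import *
c=cam("wrist");p,r,s=tool(); im,d=viewer.snapshot("wrist"); np.savez("w4.npz",im=im,d=d,K=c[0],o=c[1],R=c[2],p=p,q=r.as_quat());cv2.imwrite("pics/w4.png",im);cv2.imwrite("pics/w4c.png",cv2.resize(im[150:250,260:380],None,fx=6,fy=6,interpolation=cv2.INTER_CUBIC));  print(p,r.as_matrix().round(3),s["width"],s["contact_force"],s["moment"],s["joint_pos"])
E
```

```text
[542.5201887  -32.92191291 365.91863682] [[-0.109  0.994 -0.002]
 [ 0.994  0.109  0.001]
 [ 0.001 -0.002 -1.   ]] 14.669720711891364 [-0.28992737  0.2848943  -1.29884817] [-0.01271099  0.01351534  0.00752468] [-1.88726015e-01  2.54319648e-01  1.63497858e+00  2.40100151e-04
  1.25421923e+00 -2.98089499e-01]
```

View pics/w4.png

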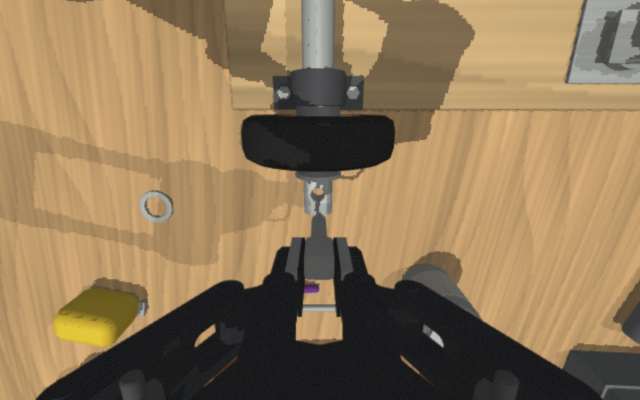

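View pics/w4c.png

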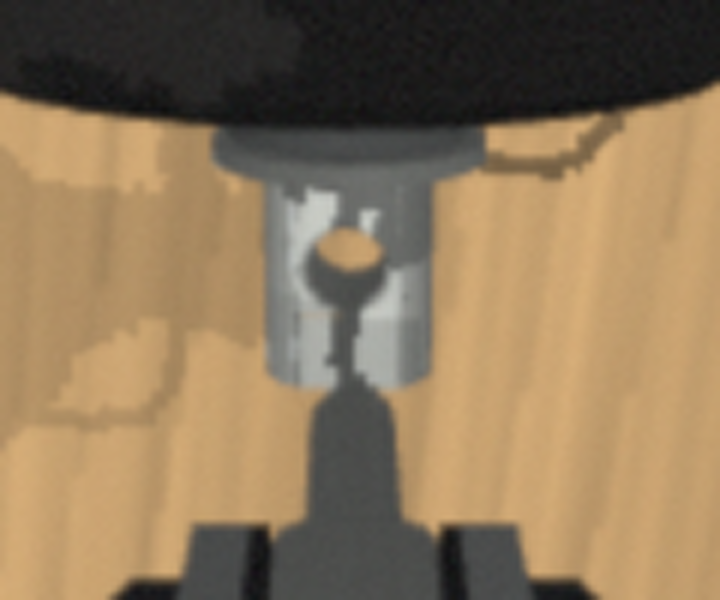

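```bash
python3 - <<'E'
from h import *
f=np.load("w4.npz"); c=(f["K"],f["o"],f["R"]); d=f["d"]; p=f["p"]; r=R.from_quat(f["q"])
def onz(u,v,z):
    K,o,Rm=c; dd=Rm@np.array([(u-K[0,2])/K[0,0],(v-K[1,2])/K[1,1],1]); return o+dd*(z-o[2])/dd[2]
px=lambda u,v:(260+u/6-.42,150+v/6-.42)
for n,uv,z in (("mouth",(345,267),95),("mouthL",(305,267),95),("mouthR",(386,267),95),("mouthT",(345,225),95),("mouthB",(345,310),95),("through",(348,250),75),("edgeL0",(267,340),85),("edgeR0",(433,340),85),("edgeL1",(267,200),85),("edgeR1",(433,200),85),("end",(340,386),95)):
    P=onz(*px(*uv),z); print(n,P.round(1),r.inv().apply(P-p).round(1))
v,u=np.mgrid[175:216,300:336]; W=px2w(c,u,v,d[175:216,300:336]); P=r.inv().apply((W-p).reshape(-1,3)).reshape(W.shape)
ok=(W[...,2]>70)&(W[...,2]<100)
np.set_printoptions(linewidth=200,suppress=True)
# per-lateral bin mean heights along axle section
for x0,x1 in((-17,-6),(6,14),(-17,14)):
    k=ok&(P[...,0]>x0)&(P[...,0]<x1); print(x0,x1,P[k][:,0].min(),P[k][:,0].max())
    for y in np.arange(-14,14,1.5):
        kk=k&(P[...,1]>=y)&(P[...,1]<y+1.5)
        if kk.sum(): print("  %.1f %d %.2f +- %.2f"%(y+.75,kk.sum(),W[kk][:,2].mean(),W[kk][:,2].std()))
E
```

```text
mouth [540.2 -28.5  95. ] [  4.4  -1.4 270.9]
mouthL [534.5 -29.1  95. ] [  4.4  -7.  270.9]
mouthR [546.  -27.9  95. ] [  4.4   4.4 270.9]
mouthT [539.5 -22.4  95. ] [ 10.6  -1.4 270.9]
mouthB [540.9 -34.9  95. ] [ -2.   -1.4 270.9]
through [540.8 -31.6  75. ] [  1.3  -1.  290.9]
edgeL0 [530. -44.  85.] [ -9.9 -13.1 280.9]
edgeR0 [554.7 -41.3  85. ] [ -9.9  11.7 280.9]
edgeL1 [528.  -22.5  85. ] [ 11.7 -12.8 281. ]
edgeR1 [552.1 -19.9  85. ] [ 11.7  11.4 280.9]
end [541.4 -46.4  95. ] [-13.5  -2.1 270.9]
-17 -6 -14.139802343896807 -6.0185960486440955
  -13.2 8 88.41 +- 0.90
  -11.8 18 91.46 +- 1.10
  -10.2 9 93.35 +- 0.43
  -8.8 17 94.49 +- 0.64
  -7.2 18 94.51 +- 0.58
  -5.8 9 94.38 +- 0.62
  -4.2 18 94.77 +- 0.55
  -2.8 17 94.63 +- 0.50
  -1.2 16 94.86 +- 0.74
  0.2 8 95.21 +- 0.50
  1.8 16 95.03 +- 0.61
  3.2 17 95.11 +- 0.68
  4.8 17 95.08 +- 0.51
  6.2 9 94.70 +- 0.44
  7.8 16 93.74 +- 0.51
  9.2 17 91.41 +- 0.99
  10.8 9 88.25 +- 0.56
6 14 6.017726760750754 13.970000153453597
  -13.2 9 89.50 +- 0.63
  -11.8 9 91.33 +- 0.77
  -10.2 18 93.13 +- 0.60
  -8.8 18 94.62 +- 0.72
  -7.2 13 94.27 +- 0.70
  -5.8 11 94.78 +- 0.55
  -4.2 12 94.43 +- 0.72
  -2.8 9 94.74 +- 0.47
  -1.2 8 94.91 +- 0.51
  0.2 5 94.54 +- 0.61
  1.8 11 94.78 +- 0.81
  3.2 13 95.05 +- 0.53
  4.8 19 94.94 +- 0.65
  6.2 9 94.50 +- 0.67
  7.8 19 93.76 +- 0.61
  9.2 19 91.61 +- 0.90
  10.8 9 88.92 +- 0.64
-17 14 -14.139802343896807 13.970000153453597
  -13.2 30 88.86 +- 0.85
  -11.8 42 91.27 +- 0.97
  -10.2 51 93.19 +- 0.68
  -8.8 61 94.55 +- 0.65
  -7.2 58 93.96 +- 1.94
  -5.8 40 90.87 +- 6.08
  -4.2 52 93.05 +- 4.35
  -2.8 50 91.86 +- 5.53
  -1.2 46 92.38 +- 4.98
  0.2 24 92.74 +- 4.89
  1.8 51 92.48 +- 5.28
  3.2 58 92.89 +- 4.99
  4.8 63 94.96 +- 0.58
  6.2 31 94.71 +- 0.65
  7.8 62 93.68 +- 0.68
  9.2 61 91.63 +- 0.96
  10.8 30 88.68 +- 0.58
```

```bash
cat > fit.py <<'E'
from h import *
from scipy.optimize import least_squares
import sys
def fit(fn,box,zc0=85):
    f=np.load(fn); c=(f["K"],f["o"],f["R"]); d=f["d"]; p=f["p"]; r=R.from_quat(f["q"])
    u0,u1,v0,v1=box
    v,u=np.mgrid[v0:v1,u0:u1]; W=px2w(c,u,v,d[v0:v1,u0:u1]); P=r.inv().apply((W-p).reshape(-1,3)).reshape(W.shape)
    return W,P,p,r
W,P,p,r=fit("w4.npz",(300,336,175,216))
# pin tip etc
f=np.load("w4.npz");c=(f["K"],f["o"],f["R"])
v,u=np.mgrid[205:245,300:340]; Q=r.inv().apply((px2w(c,u,v,f["d"][205:245,300:340])-p).reshape(-1,3))
for a in range(184,226,4):
    k=(Q[:,2]>=a)&(Q[:,2]<a+4)&(abs(Q[:,1])<8)&(abs(Q[:,0])<9)
    if k.sum(): print("pin",a,k.sum(),Q[k].min(0).round(2),Q[k].max(0).round(2))
ok=(W[...,2]>87.5)&(W[...,2]<99)&(P[...,0]>-13)&(P[...,0]<13)
hole=np.hypot(P[...,0]-4.4,P[...,1]+1.4)<7.5
k=ok&~hole
X=P[k];Z=W[k][:,2]
def model(a):
    y0,zc,th,yaw=a
    y=X[:,1]-y0-yaw*X[:,0]
    circ=np.sqrt(np.maximum(12.5**2-y**2,0))
    pl=(10-np.sin(th)*y)/np.cos(th)   # normal tilted toward +y by th
    return zc+np.minimum(circ,pl)-Z
for b in (85,):
    s=least_squares(model,[-1,85,-.05,0],loss="soft_l1",f_scale=.5); J=np.linalg.inv(s.jac.T@s.jac)*.4
    print(s.x, np.sqrt(np.diag(J)), np.std(s.fun),k.sum())
E
python3 fit.py
```

```text
pin 184 26 [  3.16  -3.32 184.45] [  4.73   3.08 187.91]
pin 188 35 [  1.62  -4.58 188.19] [  4.55   4.33 191.96]
pin 192 47 [  1.21  -4.69 192.04] [  5.01   4.43 195.94]
pin 196 36 [  0.62  -4.75 196.05] [  4.77   4.54 199.69]
pin 200 38 [ 5.0000e-02 -4.9000e+00  2.0009e+02] [  4.84   4.65 203.96]
pin 204 35 [  1.24  -5.   204.09] [  4.63   4.02 207.83]
pin 208 31 [  0.98  -5.1  208.26] [  4.75   4.17 211.95]
pin 212 30 [  0.78  -5.16 212.07] [  4.68   4.23 215.78]
pin 216 30 [  0.64  -5.26 216.08] [  4.63   4.3  219.69]
pin 220 19 [-1.9000e-01 -5.3600e+00  2.2013e+02] [  4.93   4.34 222.37]
[-1.09505397e+00  8.47849404e+01 -3.81474863e-02 -2.92570245e-03] [0.03050201 0.03855971 0.01242966 0.00413797] 0.6255415996305589 572
```

The close view shows the hole mouth at (317.6,193.6) with the pin tip at (318,214). The fit puts the hole at tool (4.4, -1.45) with a lean of about 0.04 rad. I'll align to that, come down to just above the mouth, and check.

move_arm:
  series:
    - [[4.5, -11.5, 0], [-0.038, 0, 0], 10]
    - [[0, 0, 10], [0, 0, 0], 10]
    - [[0, 0, 15], [0, 0, 0], 10]
    - [[0, 0, 10], [0, 0, 0], 10]
    - [[0, 0, 5], [0, 0, 0], 10]
    - [[0, 0, 0], [0, 0, 0], 10]
    - [[0, 0, 0], [0, 0, 0], 10]
    - [[0, 0, 0], [0, 0, 0], 10]

```text
time_s: 8.3
position: [532.9, -30.3, 327.2]
eef_rot: [0.668, 0.744, 0.014, 0.013]
contact_force: [0.5, 0.1, -0.7]
width: 14.5
```

```bash
python3 - <<'E'
from h import *
c=cam("wrist");p,r,s=tool(); im,d=viewer.snapshot("wrist"); np.savez("w5.npz",im=im,d=d,K=c[0],o=c[1],R=c[2],p=p,q=r.as_quat());cv2.imwrite("pics/w5c.png",cv2.resize(im[150:250,260:380],None,fx=6,fy=6,interpolation=cv2.INTER_CUBIC));  print(p,r.as_matrix().round(3),s["width"],s["contact_force"],s["moment"])
cs=cam("scene"); im,d=viewer.snapshot("scene"); x,y=map(int,w2px(cs,[541,-29,95])); print(x,y); cv2.imwrite("pics/s5.png",cv2.resize(im[y-50:y+40,x-60:x+60],None,fx=6,fy=6,interpolation=cv2.INTER_CUBIC))
ct=cam("top"); im,d=viewer.snapshot("top"); x,y=map(int,w2px(ct,[541,-29,95])); cv2.imwrite("pics/t5.png",cv2.resize(im[y-50:y+40,x-60:x+60],None,fx=6,fy=6,interpolation=cv2.INTER_CUBIC))
E
```

```text
[532.90287479 -30.27983047 327.22929566] [[-0.107  0.994  0.039]
 [ 0.994  0.107  0.004]
 [-0.     0.039 -0.999]] 14.49557296378789 [ 0.51707316  0.05579619 -0.68602714] [-0.03046549  0.07142054  0.02990204]
420 192
```

View pics/w5c.png

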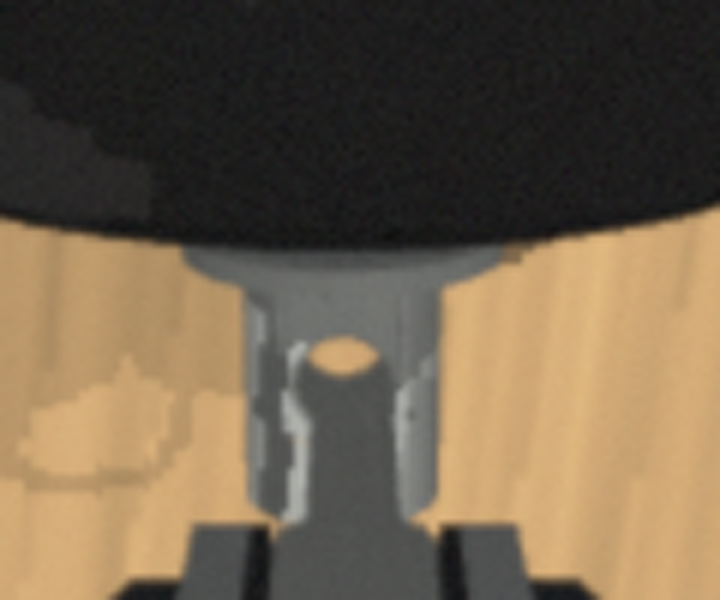

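View pics/s5.png

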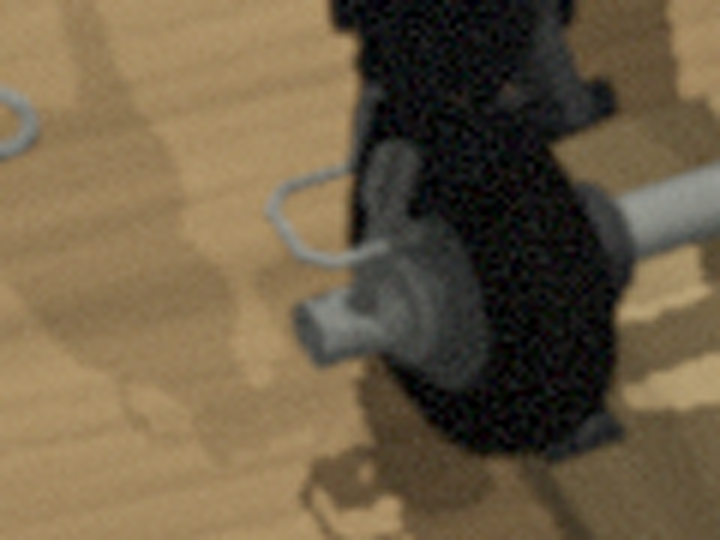

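```bash
cat > fit2.py <<'E'
from h import *
from scipy.optimize import least_squares
import sys
fn=sys.argv[1]
f=np.load(fn); c=(f["K"],f["o"],f["R"]); d=f["d"]; p=f["p"]; r=R.from_quat(f["q"])
v,u=np.mgrid[180:245,295:340]; W=px2w(c,u,v,d[180:245,295:340]); P=r.inv().apply((W-p).reshape(-1,3)).reshape(W.shape)
x0=float(sys.argv[2]); z0=float(sys.argv[3])  # hole x, mouth depth in tool
k=(P[...,2]>z0-3)&(P[...,2]<z0+9)&(P[...,0]>x0-17)&(P[...,0]<x0+9)&(abs(P[...,1]+1)<13.5)
k&=~((abs(P[...,1])<7)&(P[...,0]<x0+8))
k&=~(np.hypot(P[...,0]-x0,P[...,1]+.8)<7.8)
X=P[k]
def model(a):
    y0,zc,th,yaw=a
    y=X[:,1]-y0-yaw*(X[:,0]-x0)
    return (zc-np.minimum(np.sqrt(np.maximum(12.5**2-y**2,0)),(10-np.sin(th)*y)/np.cos(th)))-X[:,2]
s=least_squares(model,[-.8,z0+10,0,0],loss="soft_l1",f_scale=.5); J=np.linalg.inv(s.jac.T@s.jac)*.4
print("axle y0,zc,th,yaw",s.x.round(3), np.sqrt(np.diag(J)).round(3), k.sum(),"mouth y",s.x[0]+10*np.sin(s.x[2]),"z",s.x[1]-10)
q=P.reshape(-1,3)
for a in range(184,230,4):
    kk=(q[:,2]>=a)&(q[:,2]<a+4)&(abs(q[:,1])<7)&(abs(q[:,0])<6)
    if kk.sum()>5: print("pin",a,kk.sum(),q[kk].min(0).round(2),q[kk].max(0).round(2))
E
python3 fit2.py w5.npz 0 231
python3 - <<'E'
from h import *
f=np.load("w5.npz"); c=(f["K"],f["o"],f["R"]); p=f["p"]; r=R.from_quat(f["q"])
# where pin features/axle would project: tool pts
for n,P in (("axis z185",[0,0,185]),("tip",[0,0,224]),("hole y-.3",[0,-.3,232]),("bottom",[0,-.3,252]),("end",[-18,0,232])):
    uv=w2px(c,r.apply(P)+p); print(n,((uv-[260,150]+.42)*6).round(0))
E
```

```text
axle y0,zc,th,yaw [-1.7860e+00  2.4257e+02  1.1000e-02  0.0000e+00] [0.031 0.045 0.016 0.004] 427 mouth y -1.672404718438838 z 232.56983885435756
pin 184 26 [  3.51  -3.34 184.11] [  5.2    2.47 187.9 ]
pin 188 39 [  1.81  -4.61 188.03] [  4.94   4.29 191.99]
pin 192 38 [  1.03  -4.68 192.28] [  4.95   4.41 195.81]
pin 196 41 [  0.55  -4.77 196.25] [  4.84   4.51 199.83]
pin 200 37 [  0.59  -4.92 200.1 ] [  4.65   4.55 203.94]
pin 204 33 [-1.1000e-01 -5.0000e+00  2.0402e+02] [  4.6    4.63 208.  ]
pin 208 37 [  1.18  -5.09 208.01] [  4.74   4.13 211.92]
pin 212 28 [  1.    -5.17 212.01] [  4.65   4.19 215.86]
pin 216 34 [  0.6   -5.28 216.07] [  4.79   4.3  219.93]
pin 220 13 [  0.45  -5.34 220.01] [  4.91   4.34 222.68]
pin 228 11 [ -4.81   3.81 231.19] [  5.5    5.99 231.99]
axis z185 [355. 561.]
tip [355. 415.]
hole y-.3 [352. 391.]
bottom [353. 339.]
end [355. 527.]
```

move_arm:
  series:
    - [[1.0, -1.1, 0], [0, 0, 0], 10]
    - [[0, 0, 0], [0, 0, 0], 10]
    - [[0, 0, 3], [0, 0, 0], 10]
    - [[0, 0, 2], [0, 0, 0], 10]
    - [[0, 0, 0], [0, 0, 0], 10]
    - [[0, 0, 0], [0, 0, 0], 10]

```text
time_s: 9.05
position: [531.5, -29.3, 321.5]
eef_rot: [0.668, 0.744, 0.014, 0.013]
contact_force: [-0.7, -0.2, -1.3]
width: 14.8
```

```bash
python3 - <<'E'
from h import *
c=cam("wrist");p,r,s=tool(); im,d=viewer.snapshot("wrist"); np.savez("w6.npz",im=im,d=d,K=c[0],o=c[1],R=c[2],p=p,q=r.as_quat());cv2.imwrite("pics/w6c.png",cv2.resize(im[180:240,280:350],None,fx=10,fy=10,interpolation=cv2.INTER_CUBIC));  print(p,s["width"],s["contact_force"],s["moment"])
f=lambda P:((w2px(c,r.apply(P)+p)-[280,180]+.45)*10).round(0)
for n,P in (("tip",[0,0,224]),("hole",[0,-.3,227]),("holefar",[5.75,-.3,227]),("bottom",[0,-.3,247]),("botnear",[-5.75,-.3,247]),("end",[-18,0,227])): print(n,f(P))
E
python3 fit2.py w6.npz 0 227
```

```text
[531.53723487 -29.33188031 321.50256602] 14.774045379121615 [-0.70477463 -0.18872638 -1.31563227] [ 0.00347684  0.01997307 -0.00212971]
tip [392. 392.]
hole [388. 377.]
holefar [388. 301.]
bottom [388. 286.]
botnear [388. 355.]
end [392. 608.]
axle y0,zc,th,yaw [ 4.90000e-02  2.36939e+02 -1.20000e-02  2.00000e-03] [0.024 0.042 0.019 0.003] 446 mouth y -0.06952686568485014 z 226.93938214034824
pin 184 22 [  3.15  -3.35 184.9 ] [  4.53   3.04 187.96]
pin 188 40 [  1.68  -4.57 188.1 ] [  4.97   4.31 191.89]
pin 192 43 [  1.15  -4.71 192.04] [  5.06   4.41 195.97]
pin 196 39 [  0.74  -4.79 196.12] [  4.95   4.51 200.  ]
pin 200 38 [ 1.8000e-01 -4.9000e+00  2.0001e+02] [  4.95   4.62 203.99]
pin 204 33 [  1.36  -4.97 204.04] [  4.9    4.05 207.93]
pin 208 31 [  0.58  -5.11 208.22] [  4.79   4.1  211.48]
pin 212 35 [  0.98  -5.17 212.04] [  4.77   4.21 215.78]
pin 216 32 [  0.57  -5.25 216.2 ] [  4.95   4.29 219.74]
pin 220 13 [-1.0000e-01 -5.3800e+00  2.2053e+02] [  4.57   4.35 222.57]
pin 224 94 [ -5.94  -7.   225.1 ] [  5.98   6.66 228.  ]
pin 228 9 [ -2.89  -6.26 228.03] [  3.56   5.93 231.16]
```

View pics/w6c.png

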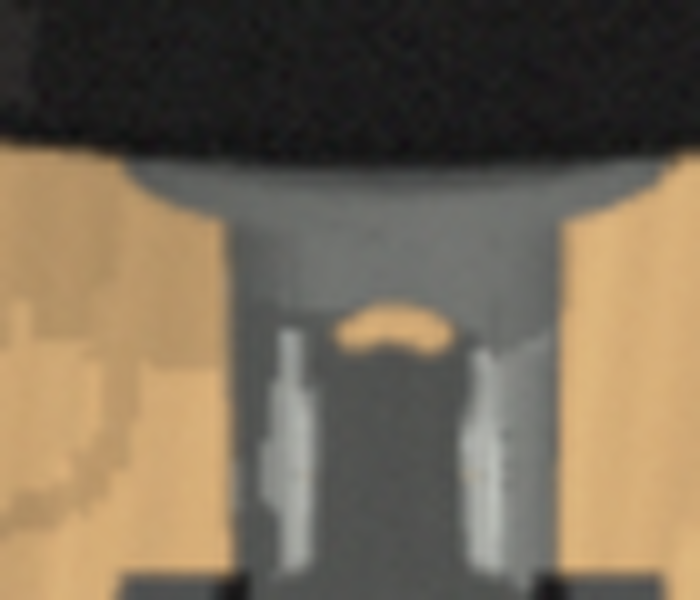

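move_arm:
  series:
    - [[0, 0.4, 0], [0, 0, 0], 10]
    - [[0, 0, 2], [0, 0, 0], 10]
    - [[0, 0, 2], [0, 0, 0], 10]
    - [[0, 0, 2], [0, 0, 0], 10]
    - [[0, 0, 0], [0, 0, 0], 10]

```text
time_s: 9.6
position: [532.0, -29.2, 315.3]
eef_rot: [0.668, 0.744, 0.014, 0.012]
contact_force: [0.3, -0.3, -1.1]
width: 14.6
```

move_arm:
  series:
    - [[0, 0, 2], [0, 0, 0], 10]
    - [[0, 0, 2], [0, 0, 0], 10]
    - [[0, 0, 2], [0, 0, 0], 10]
    - [[0, 0, 0], [0, 0, 0], 10]

```text
time_s: 10.0
position: [532.2, -29.2, 309.3]
eef_rot: [0.668, 0.744, 0.014, 0.012]
contact_force: [0.3, 0.6, -0.8]
width: 14.6
```

```bash
python3 - <<'E'
from h import *
c=cam("wrist");p,r,s=tool(); im,d=viewer.snapshot("wrist"); np.savez("w7.npz",im=im,d=d,K=c[0],o=c[1],R=c[2],p=p,q=r.as_quat());cv2.imwrite("pics/w7c.png",cv2.resize(im[180:240,280:350],None,fx=10,fy=10,interpolation=cv2.INTER_CUBIC));  print(p,s["width"],s["contact_force"],s["moment"])
E
```

```text
[532.2484591  -29.18951144 309.33373066] 14.572969837785873 [ 0.31792381  0.56266908 -0.80110074] [ 0.05061542  0.04287884 -0.03267342]
```

View pics/w7c.png

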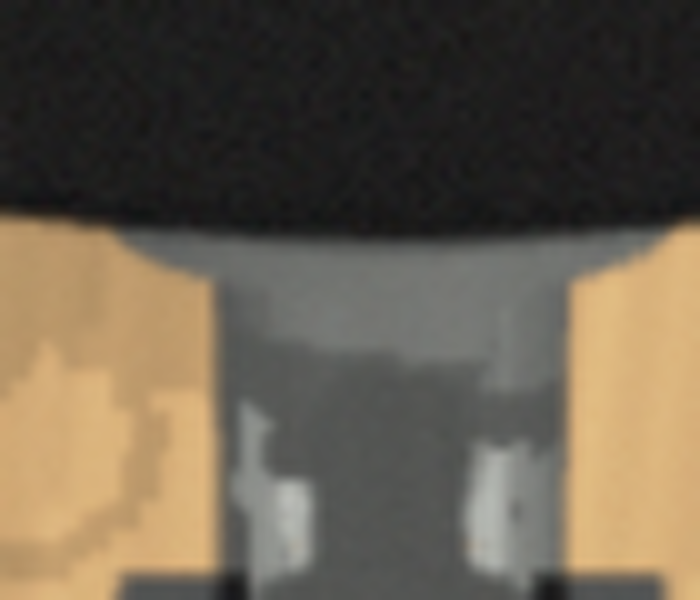

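The tip is about 9 mm into the hole with no contact force. I'll carry on down.

move_arm:
  series:
    - [[0, 0, 2], [0, 0, 0], 10]
    - [[0, 0, 2], [0, 0, 0], 10]
    - [[0, 0, 2], [0, 0, 0], 10]
    - [[0, 0, 2], [0, 0, 0], 10]
    - [[0, 0, 2], [0, 0, 0], 10]
    - [[0, 0, 0], [0, 0, 0], 10]

```text
time_s: 10.65
position: [532.7, -29.2, 299.4]
eef_rot: [0.668, 0.744, 0.014, 0.012]
contact_force: [0.5, 0.7, -2.2]
width: 14.8
```

move_arm:
  series:
    - [[0, 0, 2], [0, 0, 0], 10]
    - [[0, 0, 2], [0, 0, 0], 10]
    - [[0, 0, 2], [0, 0, 0], 10]
    - [[0, 0, 2], [0, 0, 0], 10]
    - [[0, 0, 2], [0, 0, 0], 10]
    - [[0, 0, 2], [0, 0, 0], 10]
    - [[0, 0, 2], [0, 0, 0], 10]
    - [[0, 0, 2], [0, 0, 0], 10]
    - [[0, 0, 0], [0, 0, 0], 10]

```text
time_s: 11.55
position: [533.3, -29.1, 283.4]
eef_rot: [0.668, 0.744, 0.014, 0.012]
contact_force: [-0.9, -0.3, -1.3]
width: 14.8
```

```bash
python3 - <<'E'
from h import *
c=cam("wrist");p,r,s=tool(); im,d=viewer.snapshot("wrist"); np.savez("w8.npz",im=im,d=d,K=c[0],o=c[1],R=c[2],p=p,q=r.as_quat());cv2.imwrite("pics/w8c.png",cv2.resize(im[180:260,270:360],None,fx=7.5,fy=7.5,interpolation=cv2.INTER_CUBIC));  print(p,s["width"],s["contact_force"],s["moment"])
im,d=viewer.snapshot("scene"); cv2.imwrite("pics/s8.png",cv2.resize(im[142:232,360:480],None,fx=6,fy=6,interpolation=cv2.INTER_CUBIC))
E
```

```text
[533.25476882 -29.08571125 283.38760171] 14.818622471373214 [-0.90105334 -0.33632766 -1.33929764] [-0.02951801  0.09962482  0.00383848]
```

View pics/w8c.png

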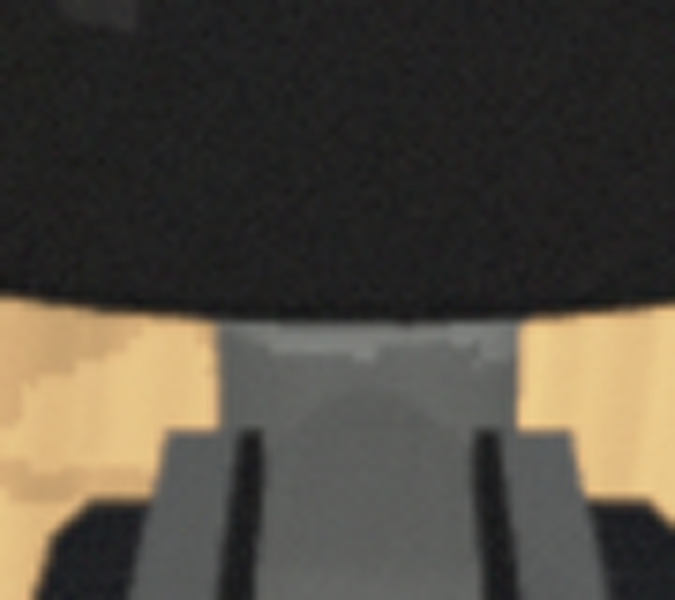

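View pics/s8.png

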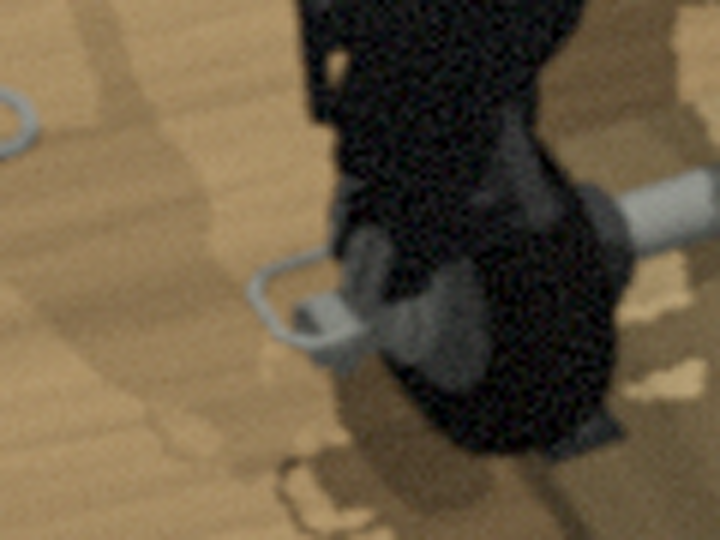

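move_arm:
  series:
    - [[0, 0, 1], [0, 0, 0], 10]
    - [[0, 0, 1], [0, 0, 0], 10]
    - [[0, 0, 1], [0, 0, 0], 10]
    - [[0, 0, 1], [0, 0, 0], 10]
    - [[0, 0, 1], [0, 0, 0], 10]
    - [[0, 0, 0], [0, 0, 0], 10]

```text
time_s: 12.25
position: [533.5, -29.1, 278.5]
eef_rot: [0.668, 0.744, 0.014, 0.013]
contact_force: [-0.4, 0.9, -1.5]
width: 14.7
```

move_arm:
  series:
    - [[0, 0, 0.5], [0, 0, 0], 10]
    - [[0, 0, 0.5], [0, 0, 0], 10]
    - [[0, 0, 0], [0, 0, 0], 10]

```text
time_s: 12.55
position: [533.6, -29.1, 278.0]
eef_rot: [0.668, 0.744, 0.014, 0.013]
contact_force: [-1.1, -0.5, 1.2]
width: 14.8
```

move_arm:
  series:
    - [[0, 0, 0.5], [0, 0, 0], 10]
    - [[0, 0, 0], [0, 0, 0], 10]

```text
time_s: 12.75
position: [533.6, -29.1, 277.9]
eef_rot: [0.668, 0.744, 0.014, 0.013]
contact_force: [-1.8, 1.4, 4.4]
width: 14.6
```

move_arm:
  series:
    - [[0, 0, 0.5], [0, 0, 0], 10]
    - [[0, 0, 0], [0, 0, 0], 10]

```text
time_s: 12.95
position: [533.6, -29.1, 277.9]
eef_rot: [0.668, 0.744, 0.014, 0.013]
contact_force: [-1.8, 0.7, 7.6]
width: 14.4
```

move_arm:
  series:
    - [[0, 0, 0.8], [0, 0, 0], 10]
    - [[0, 0, 0], [0, 0, 0], 10]

```text
time_s: 13.15
position: [533.5, -29.1, 277.8]
eef_rot: [0.668, 0.744, 0.014, 0.013]
contact_force: [-4.0, 1.2, 13.3]
width: 14.5
```

```bash
python3 - <<'E'
from h import *
p,r,s=tool(); print(p,s["contact_force"],s["moment"])
for n in("scene","top","wrist"):
    im,d=viewer.snapshot(n); c=cam(n); x,y=map(int,w2px(c,[541,-35,95])); print(n,x,y,im.shape)
    cv2.imwrite(f"pics/{n}9.png",cv2.resize(im[max(y-40,0):y+40,x-50:x+50],None,fx=7,fy=7,interpolation=cv2.INTER_CUBIC))
E
```

```text
[533.54260055 -29.06224402 277.77326689] [-4.01246885  1.21919144 13.3245725 ] [0.08367805 0.69223092 0.03647788]
scene 417 193 (400, 640, 3)
top 208 175 (400, 640, 3)
wrist 318 255 (400, 640, 3)
```

View pics/scene9.png

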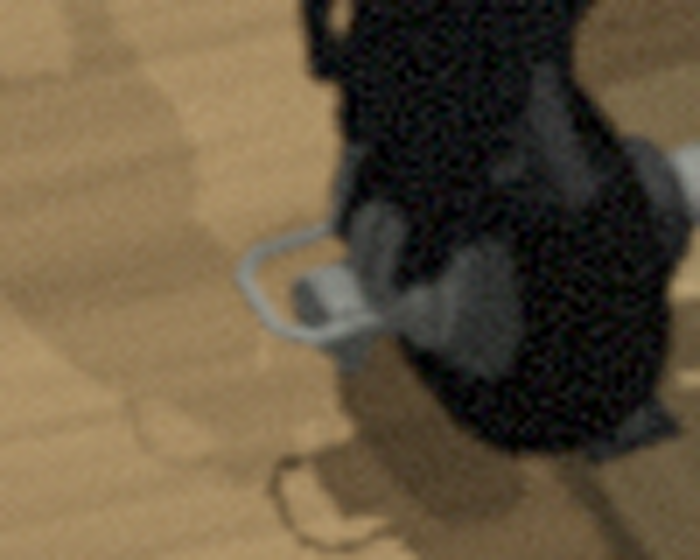

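move_arm:
  series:
    - [[0, 0, -1.5], [0, 0, 0], 10]
    - [[0, 0, 0], [0, 0, 0], 24]
    - [[0, 0, 0], [0, 0, 0], 34]
    - [[0, 0, 0], [0, 0, 0], 34]
    - [[0, 0, 0], [0, 0, 0], 34]
    - [[0, 0, -10], [0, 0, 0], 34]
    - [[0, 0, -20], [0, 0, 0], 34]
    - [[0, 0, -30], [0, 0, 0], 34]
    - [[0, 0, -30], [0, 0, 0], 34]
    - [[0, 0, 0], [0, 0, 0], 34]
    - [[0, 0, 0], [0, 0, 0], 34]

```text
time_s: 14.4
position: [530.2, -29.5, 368.5]
eef_rot: [0.668, 0.744, 0.015, 0.014]
contact_force: [0.3, 0.3, -0.7]
width: 33.9
```

```bash
python3 - <<'E'
from h import *
c=cam("wrist");p,r,s=tool(); im,d=viewer.snapshot("wrist"); np.savez("w10.npz",im=im,d=d,K=c[0],o=c[1],R=c[2],p=p,q=r.as_quat())
print(p,s["contact_force"],s["width"],w2px(c,[541,-35,95]))
x,y=map(int,w2px(c,[541,-35,95])); print(x-50,y-45)
cv2.imwrite("pics/w10.png",cv2.resize(im[y-45:y+35,x-50:x+50],None,fx=7,fy=7,interpolation=cv2.INTER_CUBIC))
im,d=viewer.snapshot("scene"); cs=cam("scene"); np.savez("s10.npz",im=im,d=d);cv2.imwrite("pics/s10.png",cv2.resize(im[142:232,360:480],None,fx=6,fy=6,interpolation=cv2.INTER_CUBIC))
W=px2w(c,*np.meshgrid(np.arange(640),np.arange(400)),np.load("w10.npz")["d"])
g=W[y-45:y+35,x-50:x+50].reshape(-1,3)
k=(g[:,2]>116)&(g[:,2]<130)&(abs(g[:,0]-541)<12)&(abs(g[:,1]+29)<12); print("head top",k.sum(),g[k].mean(0),g[k].min(0),g[k].max(0))
k=(g[:,1]<-52)&(g[:,2]>80)&(g[:,2]<115)&(abs(g[:,0]-543)<20); print("bar",k.sum(),g[k].mean(0),g[k].min(0),g[k].max(0))
E
```

```text
[530.20302567 -29.46370494 368.52172928] [ 0.2702419   0.26758639 -0.66705453] 33.86886324230094 [317.72325132 205.16967543]
267 160
head top 343 [539.67957219 -27.89759338 120.03817391] [531.49165725 -35.54749397 116.20678997] [547.92512099 -21.50235758 123.24886821]
bar 166 [542.10511819 -59.87783489 101.07737653] [524.61327619 -65.60880463  98.07898673] [561.77953551 -52.170371   103.50930967]
```

View pics/w10.png

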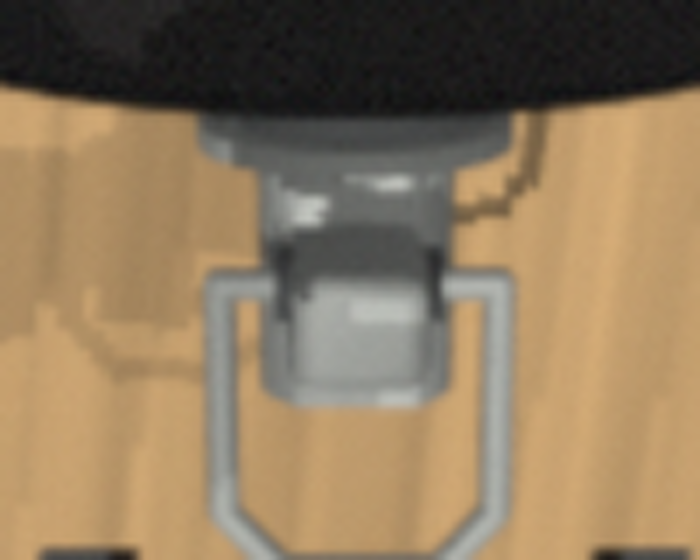

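View pics/s10.png

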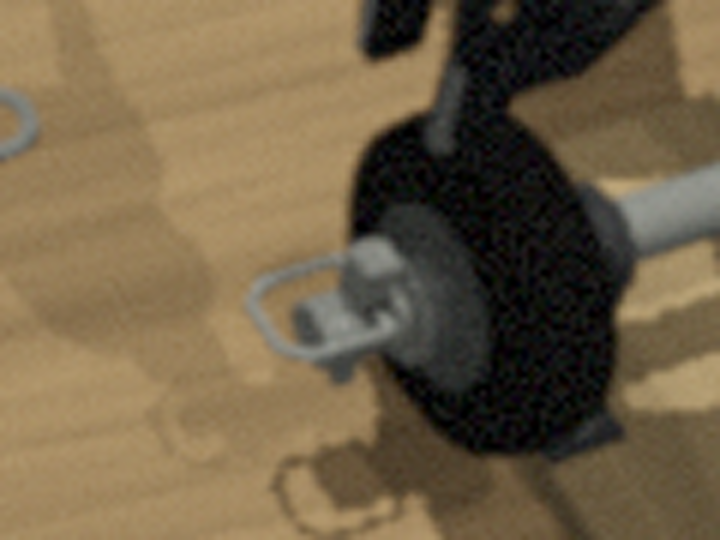

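The picture shows the head seated square on the flat, with its top at z 120 (121 expected), and the loop open outward. Now I'll close the fingers and move over the bar.

move_arm:
  series:
    - [[-20, 0, 0], [0, 0, 0], 0]
    - [[-20, -0.4, 0], [0, 0, 0], 0]
    - [[0, 0, 20], [0, 0, 0], 0]
    - [[0, 0, 25], [0, 0, 0], 0]
    - [[0, 0, 25], [0, 0, 0], 0]
    - [[0, 0, 10], [0, 0, 0], 0]
    - [[0, 0, 0], [0, 0, 0], 0]
    - [[0, 0, 0], [0, 0, 0], 0]
    - [[0, 0, 0], [0, 0, 0], 0]

```text
time_s: 15.4
position: [537.6, -69.0, 288.5]
eef_rot: [0.668, 0.744, 0.015, 0.014]
contact_force: [-0.0, 0.0, 0.1]
width: -0.1
```

```bash
python3 - <<'E'
from h import *
c=cam("wrist");p,r,s=tool(); im,d=viewer.snapshot("wrist"); print(p,s["contact_force"],s["width"])
cv2.imwrite("pics/w11.png",cv2.resize(im[170:330,220:420],None,fx=4,fy=3.7,interpolation=cv2.INTER_CUBIC))
im,d=viewer.snapshot("scene"); cv2.imwrite("pics/s11.png",cv2.resize(im[142:232,360:480],None,fx=6,fy=6,interpolation=cv2.INTER_CUBIC))
E
```

```text
[537.63341731 -69.0138685  288.51170846] [-0.00936792  0.02426437  0.05349852] -0.07233965788085134
```

View pics/w11.png

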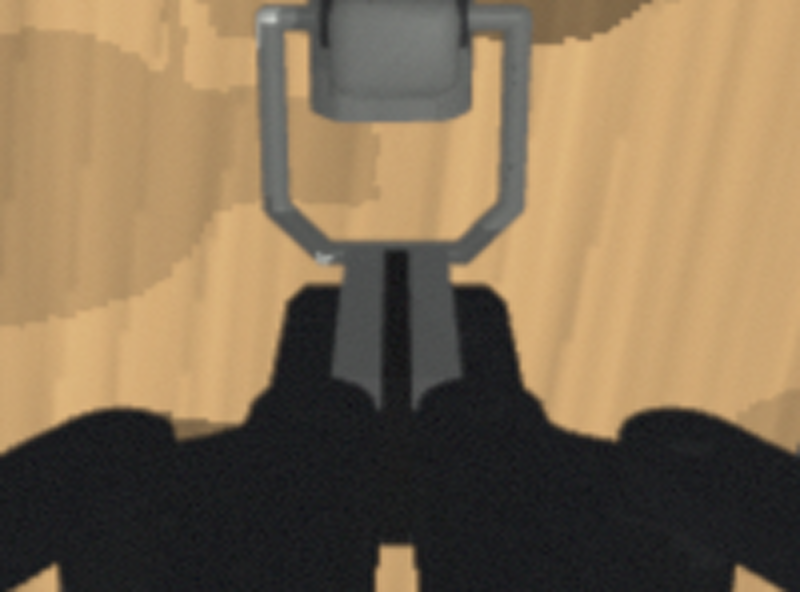

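View pics/s11.png

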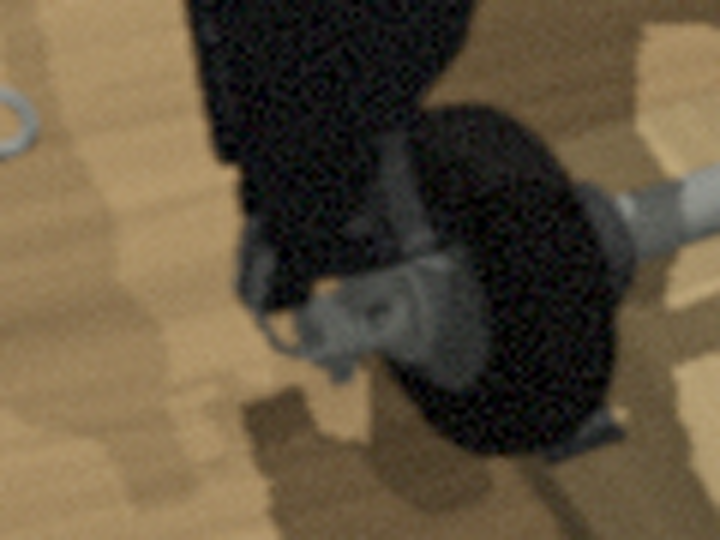

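move_arm:
  series:
    - [[0, 0, 5], [0, 0, 0], 0]
    - [[0, 0, 5], [0, 0, 0], 0]
    - [[0, 0, 3], [0, 0, 0], 0]
    - [[0, 0, 3], [0, 0, 0], 0]
    - [[0, 0, 3], [0, 0, 0], 0]
    - [[0, 0, 0], [0, 0, 0], 0]

```text
time_s: 16.1
position: [537.8, -68.7, 268.0]
eef_rot: [0.668, 0.744, 0.014, 0.012]
contact_force: [0.3, 0.5, 0.7]
width: -0.2
```

```bash
python3 - <<'E'
from h import *
p,r,s=tool(); im,d=viewer.snapshot("wrist"); print(p,s["contact_force"],s["width"])
cv2.imwrite("pics/w12.png",cv2.resize(im[170:330,220:420],None,fx=4,fy=3.7,interpolation=cv2.INTER_CUBIC))
E
```

```text
[537.75517568 -68.74989869 267.99632026] [0.32546963 0.53784695 0.72740375] -0.1579415054101662
```

View pics/w12.png

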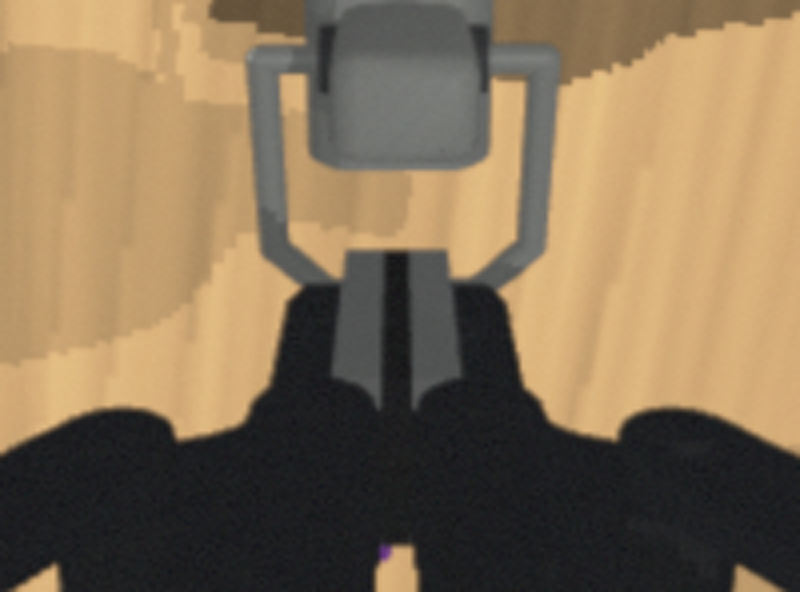

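The bar is going down under the closed tips and the head still looks seated. I'll keep pushing.

move_arm:
  series:
    - [[0, 0, 3], [0, 0, 0], 0]
    - [[0, 0, 3], [0, 0, 0], 0]
    - [[0, 0, 3], [0, 0, 0], 0]
    - [[0, 0, 0], [0, 0, 0], 0]

```text
time_s: 16.55
position: [538.1, -68.8, 258.9]
eef_rot: [0.668, 0.744, 0.014, 0.012]
contact_force: [0.4, -0.3, 0.8]
width: 0.1
```

move_arm:
  series:
    - [[0, 0, 2], [0, 0, 0], 0]
    - [[0, 0, 2], [0, 0, 0], 0]
    - [[0, 0, 2], [0, 0, 0], 0]
    - [[0, 0, 2], [0, 0, 0], 0]
    - [[0, 0, 1], [0, 0, 0], 0]
    - [[0, 0, 0], [0, 0, 0], 0]
    - [[0, 0, 0], [0, 0, 0], 0]
    - [[0, 0, 0], [0, 0, 0], 0]

```text
time_s: 17.35
position: [538.5, -68.9, 250.4]
eef_rot: [0.668, 0.744, 0.014, 0.013]
contact_force: [0.1, 0.8, -0.7]
width: -0.3
```

```bash
python3 - <<'E'
from h import *
p,r,s=tool(); im,d=viewer.snapshot("wrist"); print(p,s["contact_force"],s["width"])
cv2.imwrite("pics/w13.png",cv2.resize(im[170:330,220:420],None,fx=4,fy=3.7,interpolation=cv2.INTER_CUBIC))
im,d=viewer.snapshot("scene"); cv2.imwrite("pics/s13.png",cv2.resize(im[142:232,360:480],None,fx=6,fy=6,interpolation=cv2.INTER_CUBIC))
E
```

```text
[538.53027788 -68.86102302 250.43397771] [ 0.08094129  0.79449186 -0.7236635 ] -0.33778087867748
```

View pics/w13.png

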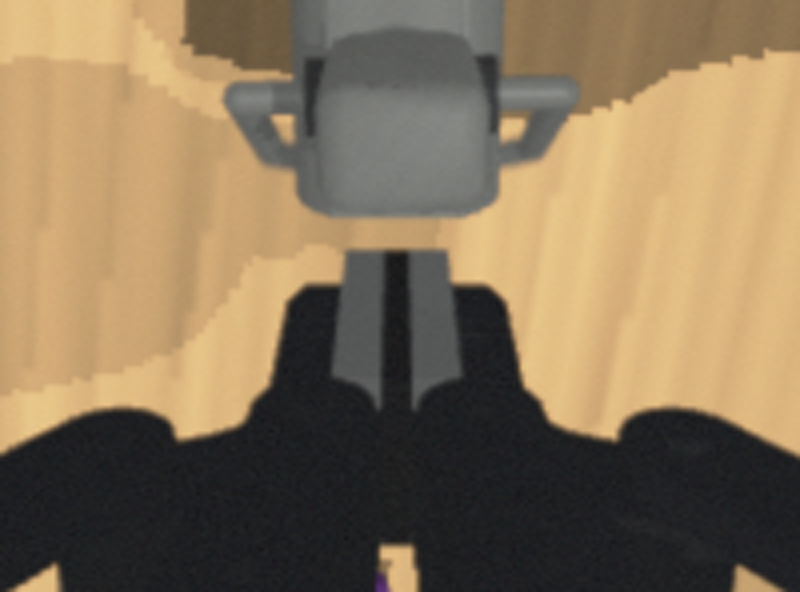

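View pics/s13.png

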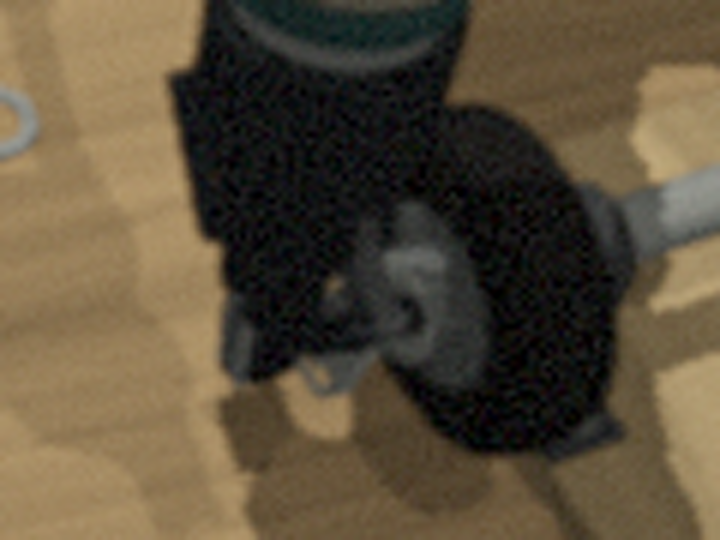

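The loop has snapped shut: in the wrist view its arms now fold under at rows 95-160. I'll back off and verify.

move_arm:
  series:
    - [[-3, 0, -5], [0, 0, 0], 0]
    - [[-5, 0, -20], [0, 0, 0], 0]
    - [[-10, 0, -30], [0, 0, 0], 0]
    - [[-20, 0, -30], [0, 0, 0], 0]
    - [[-30, 0, -30], [0, 0, 0], 0]
    - [[-30, 0, -20], [0, 0, 0], 0]
    - [[-30, 0, 0], [0, 0, 0], 0]
    - [[0, 0, 0], [0, 0, 0], 0]
    - [[0, 0, 0], [0, 0, 0], 0]

```text
time_s: 18.35
position: [546.8, -197.2, 385.4]
eef_rot: [0.669, 0.743, 0.014, 0.012]
contact_force: [-0.2, 0.0, -1.2]
width: 0.3
```

```bash
python3 - <<'E'
from h import *
p,r,s=tool(); print(p,s["contact_force"],s["time_s"])
tiles=[]
for n in("scene","top","wrist"):
    im,d=viewer.snapshot(n); c=cam(n); x,y=map(int,w2px(c,[541,-29,95])); print(n,x,y)
    cv2.imwrite(f"pics/{n}14.png",im)
    t=im[max(y-40,0):y+40,x-50:x+50]; tiles.append(cv2.resize(t,(400,300),interpolation=cv2.INTER_CUBIC)); 
    W=px2w(c,*np.meshgrid(np.arange(640),np.arange(400)),d).reshape(-1,3)
    k=(abs(W[:,0]-540.5)<10)&(abs(W[:,1]+28.5)<10)&(W[:,2]>112)&(W[:,2]<132)
    if k.any(): print("head top z",np.percentile(W[k][:,2],[50,90]),W[k].mean(0))
    if n=="scene": big=cv2.resize(t,(800,600),interpolation=cv2.INTER_CUBIC); cv2.imwrite("pics/s14c.png",big)
cv2.imwrite("pics/tiles14.png",np.hstack(tiles[1:]))
E
```

```text
[ 546.78549842 -197.15827634  385.36659273] [-0.18886025  0.01680908 -1.17968185] 18.35
scene 420 192
head top z [119.75678077 122.15894243] [540.72248771 -32.33225019 119.07885974]
top 205 175
head top z [120.00284462 122.35780343] [541.69068955 -30.34711173 119.59617056]
wrist 320 -19
```

View pics/s14c.png

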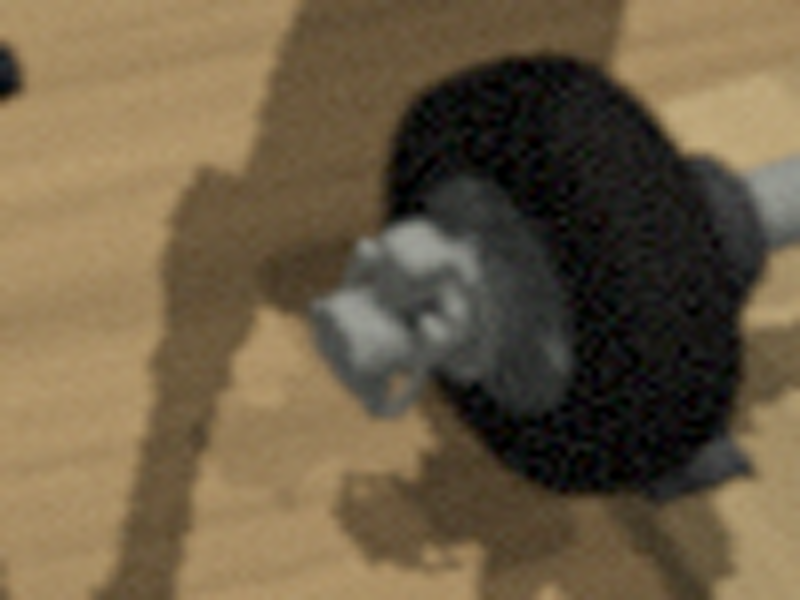

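View pics/tiles14.png

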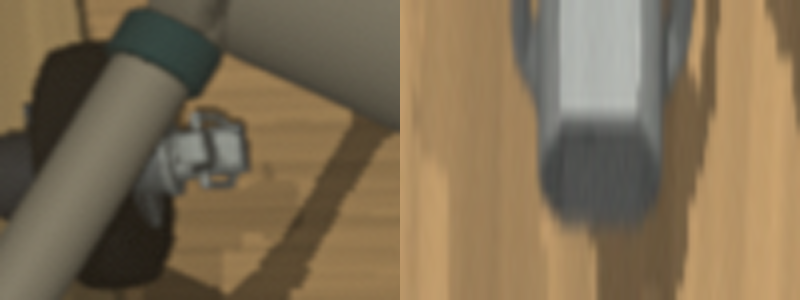

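View pics/scene14.png

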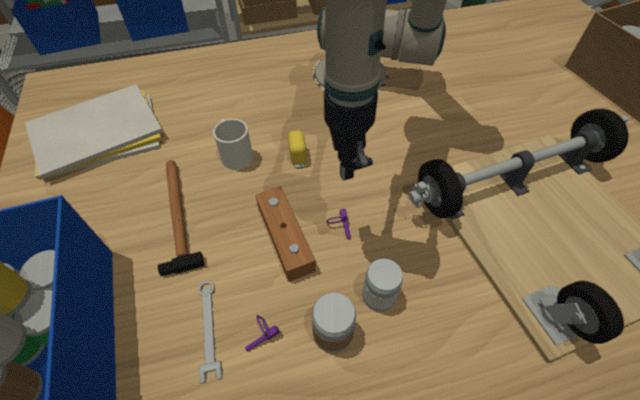

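move_arm:
  series:
    - [[20, 0, 0], [0, 0, 0], 0]
    - [[30, 0, 0], [0, 0, 0], 0]
    - [[20, 0, 0], [0, 0, 0], 0]
    - [[0, 0, 0], [0, 0, 0], 0]
    - [[0, 0, 0], [0, 0, 0], 0]

```text
time_s: 19.0
position: [539.4, -125.4, 385.5]
eef_rot: [0.667, 0.745, 0.014, 0.013]
contact_force: [-0.2, -0.0, 0.7]
width: -0.2
```

```bash
python3 - <<'E'
from h import *
c=cam("wrist"); im,d=viewer.snapshot("wrist"); x,y=map(int,w2px(c,[541,-29,95])); print(x,y)
y0=max(y-50,0);cv2.imwrite("pics/w15.png",cv2.resize(im[y0:y0+100,x-65:x+65],None,fx=6,fy=6,interpolation=cv2.INTER_CUBIC))
v,u=np.mgrid[y0:y0+100,x-65:x+65]; W=px2w(c,u,v,d[y0:y0+100,x-65:x+65]).reshape(-1,3)
X=(W-[540.5,-29,95])@np.array([[.107,-.994,0],[.994,.107,0],[0,0,1]]).T
k=(abs(X[:,1])>13.5)&(abs(X[:,1])<20)&(X[:,0]>-6)&(X[:,0]<40)&(X[:,2]>-45)&(X[:,2]<15)
for a in range(-40,12,6):
    kk=k&(X[:,2]>=a)&(X[:,2]<a+6)
    if kk.sum(): print(a,kk.sum(),X[kk].mean(0).round(1),X[kk].max(0).round(1))
k=(abs(X[:,0])<7)&(abs(X[:,1])<8)&(X[:,2]>15)&(X[:,2]<36); print("head top",X[k].mean(0))
E
```

```text
319 80
-28 26 [  6.8   6.5 -24.8] [  8.3  19.7 -22.6]
-22 14 [  6.8  -1.6 -19. ] [  7.7  19.1 -17.2]
-16 20 [  5.4   0.6 -12.9] [  6.4  18.6 -10.3]
-10 17 [ 4.3 -0.8 -7. ] [ 5.1 18.9 -4.4]
-4 21 [ 3.1  0.9 -0.7] [ 4. 19.  2.]
2 66 [0.6 0.4 6. ] [ 2.7 18.3  7.8]
8 2 [ 0.3 15.4  8.1] [ 0.6 17.   8.1]
head top [ 0.44196629 -0.60766951 25.2531441 ]
```

View pics/w15.png

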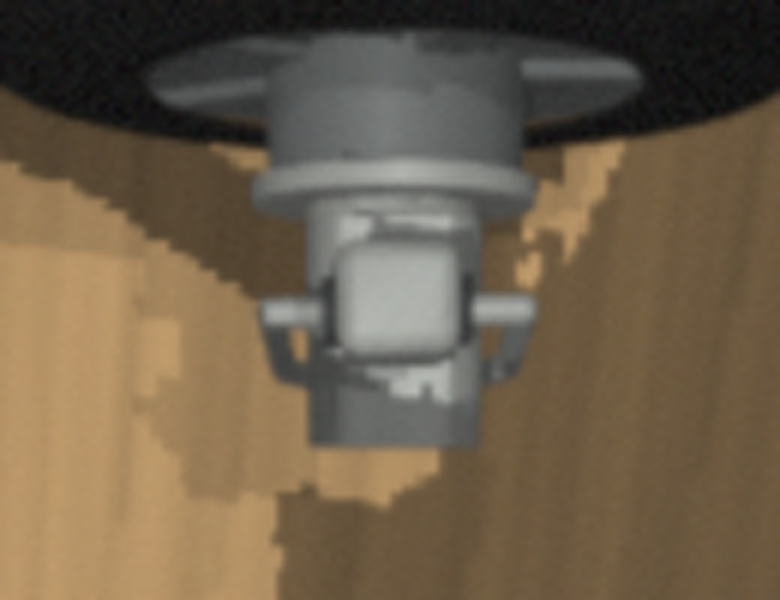

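The arms now run down at about 1.36 rad, against 1.38 for shut. The head top is 25.3 mm above the 95 mm hole height (26 expected), so it is seated. I'll hand the job in.

```bash
python3 - <<'E'
from h import *
print(manip.close_job(), telemetry.read_state()["time_s"])
E
```

```text
the job is handed in; nothing more can be done
the job is handed in; nothing more can be done
```

The lynch pin is through the cross hole with its head home on the axle and the loop snapped shut underneath. I handed the job in at about 19 s of the 67 s allowed.

**What I did:** I took the steel pin with the wire loop from the middle hole of the block, gripping its bare y faces. I matched the axle's lean of about 0.04 rad and lowered the pin with the loop on the outer side until the head stopped firmly on the flat. I then released it and pushed the loop bar down with the closed fingertips until the loop snapped shut.

**Last checks:**
- **Head seating:** the head top measured z ≈ 120 mm, against 121 mm expected, and was the same before and after closing the loop.
- **Loop:** its arms lie on both sides of the axle at about 1.36 rad, against 1.38 for shut.
- **Force:** the highest I read at the dolly was about 14 N, well under the 40 N limit. I only read it at the end of each move.
- **Other things:** they look unmoved in the last scene picture, and the gripper was clear of everything.

**Disagreements:**
- **Grip width:** the gripper read 14.5–14.8 mm on the 16 mm head, although the grip held throughout.
- **Sideways drift:** small sideways moves of the arm came out up to about 0.7 mm off, which I corrected from the wrist camera before entering the hole.

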